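# Pack loose wooden beads into a gift box with the scoop

### The job

Pick up the metal scoop by its leaning handle and use it, never the fingers, to move at least four of the six big wooden beads from the sloping-floor bin into the open red gift box; every bead must end up in the box or in the bin, none spilled. Then stand the scoop back level and wholly on its black mat and let go, and last of all close the box's lid fully. Leave the candle, the tub, the incense packet and the brass bowl where they are.

Things in the scene. Friction and masses are not known exactly. Their poses are not given: they have to be found in the camera images.
- scoop: Loose sheet-metal hand scoop, 135 to 225 g, starts standing level on the mat. Origin: on the underside of its flat floor; +x to the open nose, +y across, +z up. Floor 100 x 108 x 2 mm: x -42.5 (heel) to +57.5 mm (nose lip), y +-54. Back wall 37 mm high at x = -41 mm; side walls 2.5 mm thick, 35 mm high for x -40 to -5, 21 mm high for x -5 to +40; the last 17 mm to the lip is bare floor.
- scoop_nose (a point): Middle of the scoop's front lip, at (57.5, 0, 0) mm in the scoop's frame; same axes.
- scoop_mid (a point): Middle of the underside of the scoop's floor, at (7.5, 0, 0) mm in the scoop's frame; same axes.
- scoop_grip (a point): Grip point on the wooden handle's centre line, at (-51.7, 0, 101.3) mm in the scoop's frame; same axes as the scoop. The handle is a bar 26 mm wide (y), 14 mm thick, 105 mm long, from (-42, 0, 32) to (-57, 0, 136) mm: it leans 8 degrees backwards. Gripping it across the 14 mm, fingers along the bar (leaning 8 degrees too), resists twisting best.
- bin: Wooden trough bin, fixed, open on top, outside 219 x 146 mm. Origin: underside; at yaw 0 (turned up to 0.3 rad) +x is away from the robot, y across. Inside y = -65 to +65 mm between side walls 100 mm high. Its floor is a V: the near slope falls at 30 degrees from the near rim (x, z) = (-100, 87) to the valley (30, 12) mm; the far slope rises at 45 degrees to (105, 87) mm, then a far wall 100 mm high.
- bin_valley (a point): Middle of the valley line (lowest line of the bin's floor, running across y), at (30, 0, 12) mm in the bin's frame; same axes. The beads start here, in two rows of three.
- gift_box: Red rigid gift box, fixed, open on top. Origin: centre of underside; outside 140 (x) x 160 (y) x 70 (z) mm, walls and floor 5 mm. The lid is hinged along the top edge on its +x side, the side away from the robot (turned up to 0.3 rad).
- box_mid (a point): Centre of the gift box's inside at the height of a bead lying on its floor: (0, 0, 21) mm in the box's frame; same axes.
- lid (a joint): Hinge angle of the gift box's lid, rad: 0 closed (flat on the box), grows as it opens; starts between 1.5 and 1.7 (about upright), limit 1.9. The lid is a flat panel 140 x 160 x 6 mm, 90 g; the stiff hinge (0.1 N m of friction) keeps it wherever it is left. It has no handle: push it over from behind and press it down.
- lid_hinge (a point): Centre of the lid's hinge axis, on the box's +x top edge: at (70, 0, 70.5) mm in the box's frame; the axis is along the box's y. The axes of this point turn with the lid: the lid's panel runs from here along its own -x for 140 mm, its outer face is 6 mm along its own +z.
- mat: Black rubber mat, fixed, 200 (x) x 180 (y) x 4 mm; origin: centre of underside. The scoop's parking place.
- bead0: One of six equal dark wooden balls, 32 mm across, 15 g, origin at its centre; starts in the bin.
- bead1: One of six equal dark wooden balls, 32 mm across, 15 g, origin at its centre; starts in the bin.
- bead2: One of six equal dark wooden balls, 32 mm across, 15 g, origin at its centre; starts in the bin.
- bead3: One of six equal dark wooden balls, 32 mm across, 15 g, origin at its centre; starts in the bin.
- bead4: One of six equal dark wooden balls, 32 mm across, 15 g, origin at its centre; starts in the bin.
- bead5: One of six equal dark wooden balls, 32 mm across, 15 g, origin at its centre; starts in the bin.
- candle: Bystander: upright red pillar candle, 48 mm across, 85 mm high, origin at the centre of its underside.
- tub: Bystander: round yellow tub of candles with a white lid, 86 mm across, 82 mm high, origin at the centre of its underside.
- incense: Bystander: flat yellow and red packet, 170 x 45 x 30 mm, long side along x, origin at the centre of its underside.
- bowl: Bystander: brass bowl, 84 mm across, 45 mm high, origin at the centre of its underside.
Mind the look-alikes: they are no part of the job. What is meant by the scoop is not blue or orange, and is the larger of those in its own colour.

How it is judged:
By the outcome, as a careful person would: the job done as asked, in the order asked, and still so for the second after the job is handed in, with the robot touching nothing.
It also fails if it takes over 72 s, if anything falls off the work surface, if the arm or the gripper's body presses on something with over 40 N, if the wrist force passes 120 N, or if a joint passes its speed limit or range.

### The arm

A 7-joint arm with a two-finger parallel gripper is mounted at the origin on the work surface. World frame = base frame: x ahead of the robot, y to its left, z up, the work surface at z = 0. Lengths are in m, angles in rad, forces in N, time in s.
With the tool pointing down it reaches from about 0.4 to 0.925 m from the base axis. Payload 5.6 kg.
Tool frame: the origin (TCP) lies on the centre line of the jaws, within the pads' length; the fingertips stand 14 mm ahead of it and the grasp point (between the pads) lies 5 mm behind it; z points along the fingers, y is the direction in which the jaws open and shut (so a half turn about z gives the same grasp; the last joint's range is limited). The gripper opens to 85 mm and grips with 20 to 120 N. Pads are 22 mm wide; open, the fingers measure 114 mm over their backs; the gripper's body (76 mm by 85 mm) begins 54 mm behind the grasp point. The pads swing forward as they close: fully open they stand 13 mm farther back than shut.
Start: joints at [1.063, 0.468, -0.012, 1.603, 0.006, 1.071, -0.056], TCP at [0.291, -0.581, 0.245] pointing down, gripper open.
Joint ranges: [-2.53, 2.53], [-0.31, 2.02], [-1.57, 1.55], [0.28, 2.44], [-1.29, 4.43], [0.15, 1.84], [-2.92, 2.92]. Speed limits (rad/s): [2.57, 2.57, 3.14, 3.14, 3.14, 3.14, 3.14].

### API

Orientations are given as a 3x3 rotation matrix whose columns are the frame's x, y, z axes.
In Python, from bench import * gives the robot as it stands.
- The arm moves only by the shell command python3 -m handwheel 'ROWS' [FORCE]. ROWS is text: rows parted by semicolons, each of 7 numbers parted by spaces: the shift along the tool's x, y, z in cm, then the turn, a rotation vector about the tool's x, y, z in rad, then the opening, from 0 (shut) to 1 (fully open). A call has 1 to 12 rows; each row is the pose to reach, as a shift and turn from the pose commanded when the call began, along the tool's axes at that moment; what a row does not reach only later rows make up. A row lasts 1/12 s, in which the tool goes at most 41.7 mm and 7.16 degrees, less where a joint would pass 70% of its speed; a pose out of reach is approached as far as the arm can. A call with a gripper value outside its range is refused whole. The fingers move at their own pace and stop on an object; FORCE is the grip in N (left out, the last holds). Time passes only in rows, so rows that repeat a pose let the fingers close. It gives the time, the measured TCP pose, the force and the opening at its end, in the units of the state.
- get_obs(): the state, without advancing time (a new reading comes with each control period).
- get_image(name): name is "scene" or "side" or "wrist"; returns a dict with "image" (480x640x3 uint8, red, green, blue), "mtx" (3x3 intrinsics, pixels), "rvec" (rotation vector, rad) and "tvec" (3), from world to camera coordinates, as OpenCV has them. Camera axes: x right, y down, z forward; pixel columns grow to the right and rows downward; lengths in m; the calibration is good to about 2 mm. A picture is of the moment at which its call begins. There is no depth.
- sign_off(): hands the job in, once; it reports no verdict.
The state is a dict: "time_s": time; "qpos": joint angles; "joint_vel": joint speeds; "joint_torque": joint torques, N m; "tool_pos": TCP position; "tcp_rot": TCP orientation; "contact_force": force on the tool from outside, world axes, zero at the start; "ft_torque": the same for the moment, N m; "opening": finger opening in m.
Only numpy, scipy, OpenCV 4.12 (cv2) and the standard library are available. Lean on these libraries where they do the work, as an engineer would, in place of code of your own. Each camera call takes 0.05 s, during which the arm holds its last target.

## Working session

There is one attempt and no reset: what is moved stays moved. The work goes in short steps, Python scripts to look and compute and a shell command to move; the robot and the scene stay as the last step left them, time stands still between calls to the robot, and variables do not carry over. Pictures are saved under pics/ and viewed, and the job is handed in when it is done.

```bash
ls; mkdir -p pics; python3 - <<'E'
from bench import *
import cv2
o=get_obs()
for k,v in o.items(): print(k,v)
for n in ["scene","side","wrist"]:
    d=get_image(n); cv2.imwrite(f"pics/{n}0.png",d["image"][:,:,::-1]); print(n,d["mtx"],d["rvec"],d["tvec"])
E
```

```text
pics
time_s 0.0
qpos [ 1.06300622  0.46838168 -0.01161457  1.60363067  0.00601114  1.07145264
 -0.05627241]
joint_vel [-8.10678397e-05 -1.53609647e-03 -1.02074447e-03  4.23758403e-04
  8.69851177e-04 -1.47146087e-03  1.42476396e-03]
joint_torque [ 9.14192951e-04 -5.32391775e+01  2.19546055e-02 -2.51302707e+01
  1.15420265e-02  7.73725798e-03 -1.75183533e-05]
tool_pos [ 0.29104821 -0.58057977  0.2443325 ]
tcp_rot [[ 8.93924798e-01  4.48215989e-01 -9.39585932e-04]
 [ 4.48216955e-01 -8.93923412e-01  1.57952761e-03]
 [-1.31948330e-04 -1.83311725e-03 -9.99998311e-01]]
contact_force [ 0.89174948  0.83941269 -0.18501159]
ft_torque [0.05884481 0.03049497 0.05229639]
opening 0.08585879703534063
scene [[469.19355299   0.         319.03112617]
 [  0.         469.19355299 233.8225026 ]
 [  0.           0.           1.        ]] [ 2.30662102  1.16572845 -0.33898639] [-0.38204741 -0.27109033  1.35671759]
side [[496.76022939   0.         321.43269733]
 [  0.         496.76022939 240.05530332]
 [  0.           0.           1.        ]] [ 0.49639093 -2.80271309  1.00012623] [0.53195697 0.13545492 1.15819122]
wrist [[374.96562387   0.         322.55427685]
 [  0.         374.96562387 243.94438068]
 [  0.           0.           1.        ]] [-2.46841897  1.52501266  0.21198666] [-0.64843582 -0.03451563  0.37907061]
```

View pics/scene0.png

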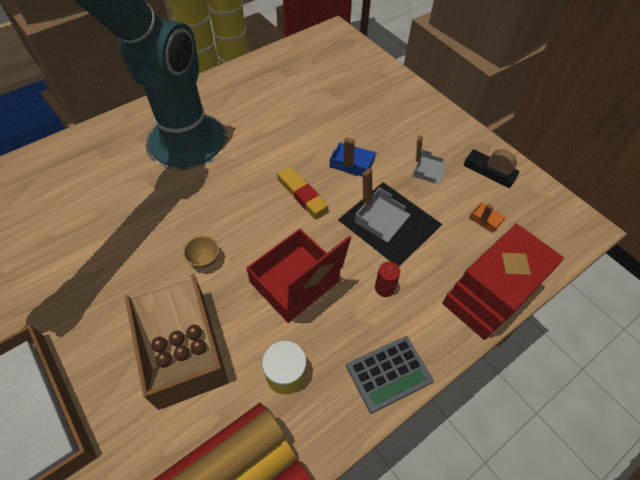

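View pics/side0.png

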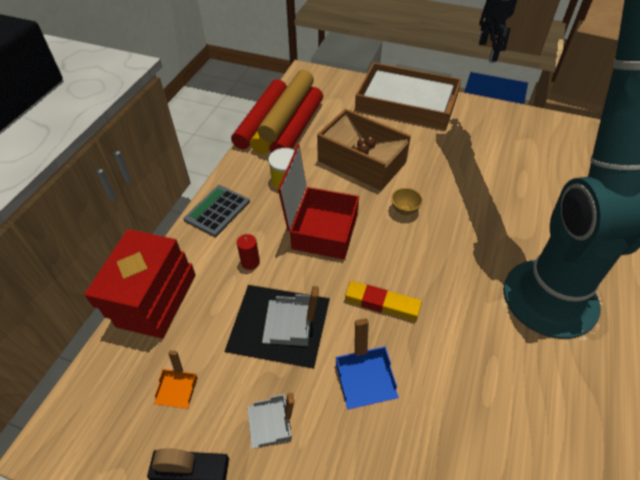

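View pics/wrist0.png

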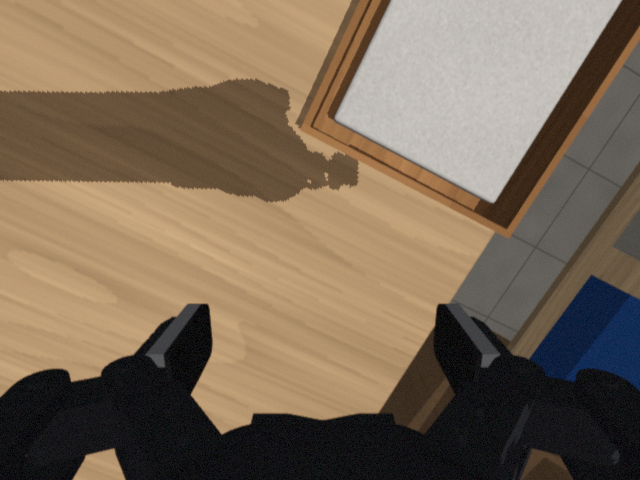

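Candidates for "the scoop", by scene pixel: the blue one (352,158), the small grey one (430,165), the larger grey one on the black mat (382,212) and the orange one (488,215). I choose the larger grey one on the mat and check it in close crops.

```bash
cat > H.py <<'E'
import numpy as np, cv2
from scipy.spatial.transform import Rotation as Rn
def crop(src,x0,y0,w,h,s,out):
    im=cv2.imread(src)[y0:y0+h,x0:x0+w]; im=cv2.resize(im,None,fx=s,fy=s,interpolation=cv2.INTER_CUBIC)
    for k in range(0,w,20):
        cv2.putText(im,str(x0+k),(k*s,8),0,0.3,(0,255,255),1); cv2.line(im,(k*s,10),(k*s,14),(0,255,255),1)
    for k in range(0,h,20):
        cv2.putText(im,str(y0+k),(0,k*s+4),0,0.3,(0,255,255),1)
    cv2.imwrite(out,im)
E
python3 - <<'E'
from H import *
crop("pics/scene0.png",330,130,130,140,4,"pics/c1.png")
crop("pics/side0.png",220,270,130,110,5,"pics/c2.png")
crop("pics/scene0.png",235,220,130,110,5,"pics/c3.png")
crop("pics/side0.png",265,130,150,140,4,"pics/c4.png")
crop("pics/scene0.png",115,265,130,145,4,"pics/c5.png")
crop("pics/side0.png",305,95,120,100,5,"pics/c6.png")
E
```

```text
(no output)
```

View pics/c1.png

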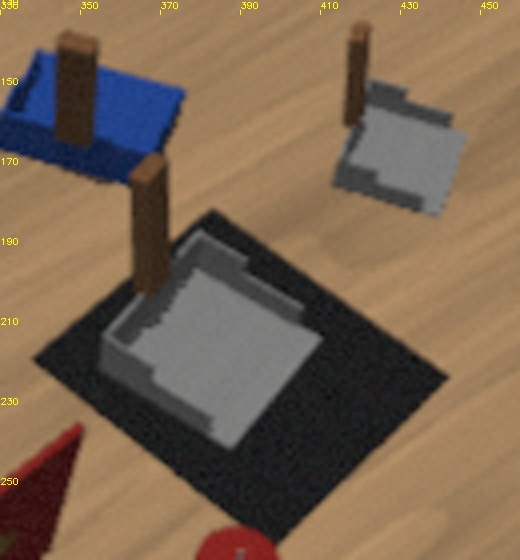

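View pics/c2.png

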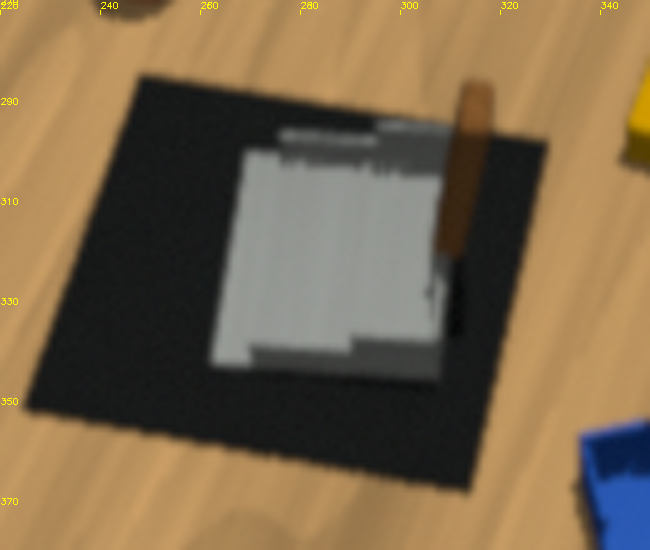

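View pics/c3.png

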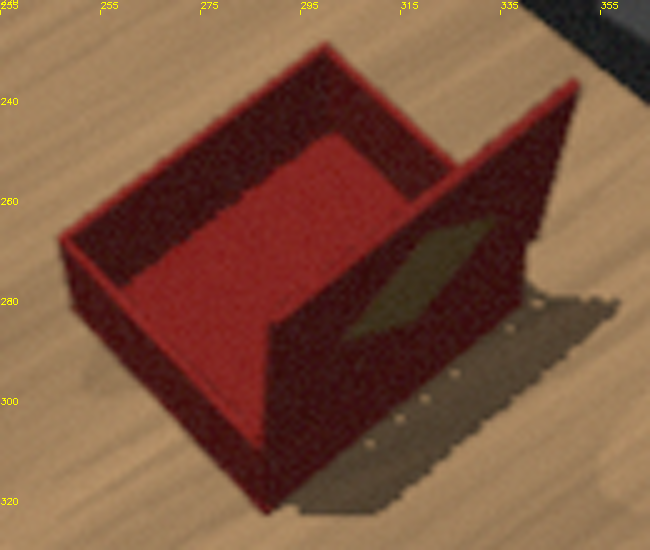

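View pics/c4.png

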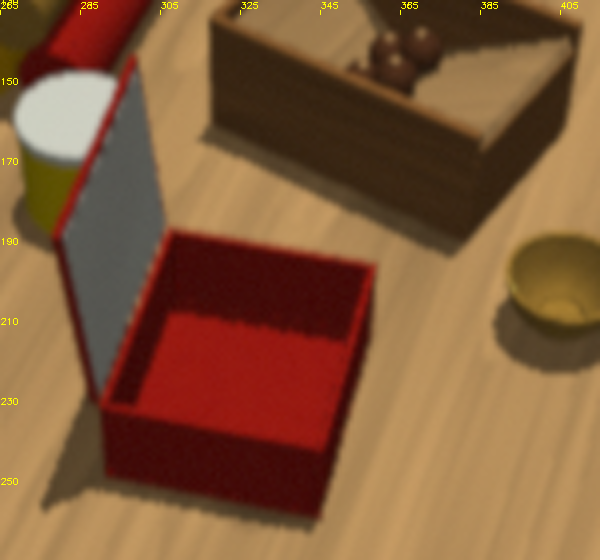

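View pics/c5.png

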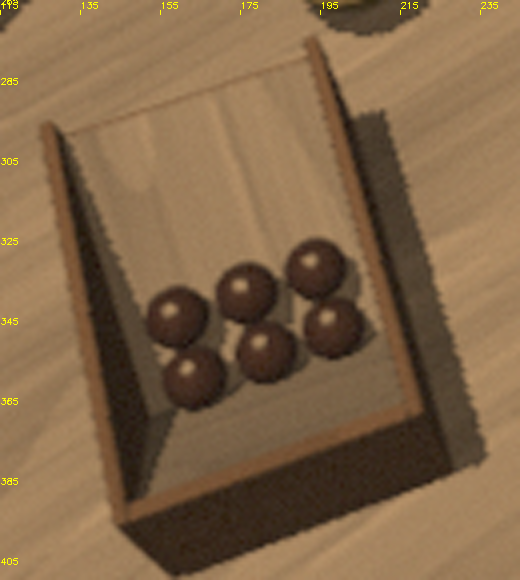

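View pics/c6.png

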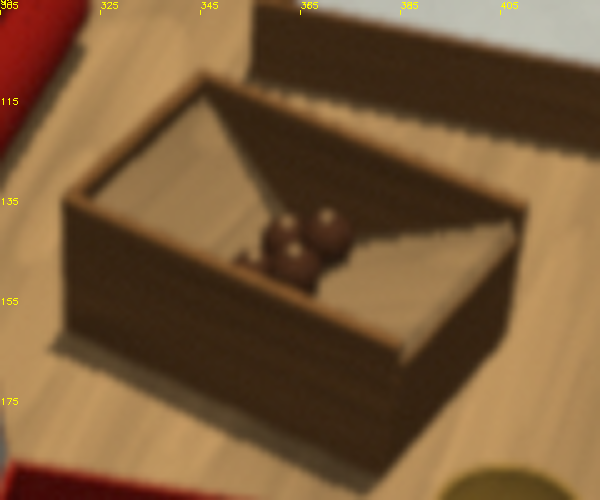

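```bash
cat >> H.py <<'E'
CAM={
"scene":(np.array([[469.19355299,0,319.03112617],[0,469.19355299,233.8225026],[0,0,1]]),np.array([2.30662102,1.16572845,-0.33898639]),np.array([-0.38204741,-0.27109033,1.35671759])),
"side":(np.array([[496.76022939,0,321.43269733],[0,496.76022939,240.05530332],[0,0,1]]),np.array([0.49639093,-2.80271309,1.00012623]),np.array([0.53195697,0.13545492,1.15819122]))}
def proj(c,P):
    K,r,t=CAM[c] if isinstance(c,str) else c
    return cv2.projectPoints(np.asarray(P,float).reshape(-1,3),r,t,K,None)[0].reshape(-1,2)
def tri(obs):
    A=[]
    for c,uv in obs:
        K,r,t=CAM[c] if isinstance(c,str) else c
        M=K@np.c_[cv2.Rodrigues(r)[0],t]
        A+= [uv[0]*M[2]-M[0],uv[1]*M[2]-M[1]]
    A=np.array(A); return np.linalg.lstsq(A[:,:3],-A[:,3],rcond=None)[0]
from scipy.optimize import least_squares
def T(p,P):
    c,s=np.cos(p[2]),np.sin(p[2]); P=np.asarray(P,float).reshape(-1,3)
    return np.c_[p[0]+c*P[:,0]-s*P[:,1],p[1]+s*P[:,0]+c*P[:,1],P[:,2]+(p[3] if len(p)>3 else 0)]
def fit(obs,z,p0,free=False):
    def f(p):
        q=list(p)+[z] if len(p)<4 else p
        return np.concatenate([(proj(c,T(q,P))-np.array(uv)).ravel() for c,P,uv in obs])
    r=least_squares(f,list(p0)+([z] if free else []),loss='soft_l1'); return r.x,np.abs(r.fun.reshape(-1,2)).round(1)
E
cat > fit1.py <<'E'
from H import *
np.set_printoptions(precision=4,suppress=True)
m=1e-3
s,d="scene","side"
def run(n,l,z,p0):
    obs=[(c,np.array(P)*m,uv) for c,P,uv in l]
    for fr in (False,True):
        x,r=fit(obs,z,p0,fr); print(n,x,"res max",r.max(), "mean",r.mean())
    print(r.tolist())
run("scoop",[(s,(-57,0,136),(367.5,172.5)),(s,(57.5,54,2),(410.5,214.5)),(s,(57.5,-54,2),(388,242.5)),(s,(-42.5,54,37),(380,187.5)),(s,(-42.5,-54,37),(355.75,214.5)),(s,(-42.5,-54,0),(355,223)),
 (d,(57.5,-54,2),(268.8,300)),(d,(57.5,54,2),(262.2,343)),(d,(-42.5,54,0),(308,346)),(d,(-57,0,136),(315.4,286.8))],0.004,(.6,.2,0))
run("mat",[(s,(-100,-90,4),(338.8,219.5)),(s,(-100,90,4),(383,182.3)),(s,(100,90,4),(442,224)),(s,(100,-90,4),(398.8,266)),
 (d,(100,-90,4),(248.4,284.8)),(d,(-100,-90,4),(329.6,298.2)),(d,(-100,90,4),(314,368.4)),(d,(100,90,4),(225,351.6))],0,(.6,.2,0))
run("box",[(s,(-70,-80,70),(247,267.2)),(s,(-70,80,70),(300,228.6)),(s,(70,-80,0),(288.6,322.8)),(s,(-70,-80,0),(249.4,281.6)),
 (d,(70,-80,70),(308,187.8)),(d,(-70,-80,70),(359,196.5)),(d,(-70,80,70),(346.5,242.5)),(d,(70,80,70),(290.5,231)),(d,(-70,80,0),(344.5,259.5)),(d,(70,80,0),(291.8,248.8))],0,(.6,-.1,0))
h=73
run("bin",[(s,(-109.5,-h,100),(126.3,295.8)),(s,(-109.5,h,100),(193.5,274.3)),(s,(109.5,-h,100),(145,395.5)),(s,(109.5,h,100),(221,367.5)),(s,(109.5,-h,0),(159.5,409.3)),
 (d,(109.5,-h,100),(346,109.4)),(d,(-109.5,-h,100),(410.4,136.4)),(d,(109.5,h,100),(318.2,134.4)),(d,(-109.5,h,100),(385,164.6)),(d,(-109.5,h,0),(380,193))],0,(.6,-.4,0))
print("lid lowy",tri([(s,(289.4,284.4)),(d,(298.8,143.8))]),"hiy",tri([(s,(350.6,236)),(d,(279.3,188.3))]))
b={k:(115+x/4,265+y/4) for k,(x,y) in dict(n1=(178,317),n2=(247,292),n3=(316,267),f1=(194,377),f2=(267,351),f3=(334,326)).items()}
e={k:(305+x/5,95+y/5) for k,(x,y) in dict(a=(327,234),b=(288,238),c=(295,266),d=(252,268)).items()}
for i in b:
  for j in e:
    P=tri([(s,b[i]),(d,e[j])]); er=np.abs(proj(s,P)-b[i]).max()
    if er<1.5: print(i,j,P,er)
E
python3 fit1.py
```

```text
scoop [0.5416 0.269  0.2919] res max 3.5 mean 0.485
scoop [0.5416 0.2689 0.2929 0.0045] res max 3.3 mean 0.515
[[0.8, 0.6], [0.3, 0.1], [0.1, 0.1], [0.9, 0.1], [0.0, 0.1], [0.4, 0.0], [0.6, 0.5], [0.3, 0.5], [0.4, 0.7], [0.5, 3.3]]
mat [0.5656 0.2811 0.1563] res max 1.6 mean 0.70625
mat [ 0.5656  0.281   0.1563 -0.0008] res max 1.6 mean 0.65
[[1.6, 0.1], [0.5, 0.9], [0.4, 0.1], [0.8, 1.3], [0.9, 0.4], [0.3, 0.2], [0.1, 0.6], [1.5, 0.7]]
box [ 0.5611 -0.0135  0.1045] res max 1.5 mean 0.785
box [ 0.5611 -0.0135  0.1046  0.0001] res max 1.5 mean 0.7899999999999999
[[1.5, 0.3], [0.4, 1.3], [0.9, 0.3], [0.4, 0.3], [1.3, 1.2], [0.3, 0.7], [0.7, 0.3], [1.3, 1.0], [0.4, 1.1], [1.0, 1.1]]
bin [ 0.552  -0.2994 -0.2599] res max 2.0 mean 0.8800000000000001
bin [ 0.5514 -0.3    -0.2591 -0.0021] res max 1.8 mean 0.8
[[1.3, 0.4], [1.2, 1.4], [1.1, 0.7], [0.8, 0.2], [0.8, 0.5], [0.8, 0.0], [0.6, 0.1], [1.8, 1.1], [0.7, 1.2], [1.0, 0.3]]
lid lowy [ 0.6557 -0.0845  0.2087] hiy [0.6392 0.0727 0.2109]
n1 a [ 0.5404 -0.3348  0.0526] 0.7265071923060304
n2 c [ 0.5493 -0.3004  0.0534] 0.8026666910605229
n3 d [ 0.5665 -0.2667  0.0733] 1.4385068804756997
f1 b [ 0.5658 -0.3433  0.0358] 0.8168472817456234
f1 c [ 0.5589 -0.3435  0.0174] 0.043405824159606254
f2 d [ 0.5767 -0.3071  0.0388] 0.8929081713992275
```

The crop confirms it: the grey scoop at scene (382,212) stands on the black mat and is clearly larger than the grey one at (430,165). Next I check the fitted models by overlay.

```bash
cat > ov.py <<'E'
from H import *
m=1e-3
def box(p,c,sx,sy,z0,z1):
    return [T(p,[[c[0]+a*sx/2,c[1]+b*sy/2,z] for a,b in((-1,-1),(1,-1),(1,1),(-1,1))]) for z in (z0,z1)]
poses=dict(scoop=(0.5416,0.269,0.292,.004),mat=(.5656,.2811,.1563,0),box=(.5611,-.0135,.1045,0),bin=(.552,-.2994,-.26,0))
def draw(cam,im,poses):
    def pl(P,col,closed=True):
        cv2.polylines(im,[np.round(proj(cam,P)*16).astype(np.int32)],closed,col,1,cv2.LINE_AA,4)
    p=poses['scoop']
    pl(T(p,np.array([[-42.5,-54,2],[57.5,-54,2],[57.5,54,2],[-42.5,54,2]])*m),(0,255,0))
    pl(T(p,np.array([[-42.5,-54,0],[-42.5,-54,37],[-42.5,54,37],[-42.5,54,0]])*m),(0,255,0))
    pl(T(p,np.array([[-42,0,32],[-57,0,136]])*m),(0,255,255),False)
    p=poses['mat']; pl(T(p,np.array([[-100,-90,4],[100,-90,4],[100,90,4],[-100,90,4]])*m),(255,0,255))
    p=poses['box']
    for z in(0,70): pl(T(p,np.array([[-70,-80,z],[70,-80,z],[70,80,z],[-70,80,z]])*m),(255,255,0))
    p=poses['bin']
    for z in(0,100): pl(T(p,np.array([[-109.5,-73,z],[109.5,-73,z],[109.5,73,z],[-109.5,73,z]])*m),(0,255,0))
    pl(T(p,np.array([[30,-65,12],[30,65,12]])*m),(0,0,255),False)
    for bx,bz in((27.4,32),(-.3,48)):
        for by in(-35,0,35):
            u=proj(cam,T(p,np.array([bx,by,bz])*m))[0]; cv2.circle(im,(int(u[0]*16),int(u[1]*16)),16,(0,255,255),-1,cv2.LINE_AA,4)
if __name__=="__main__":
  for c in("scene","side"):
    im=cv2.imread(f"pics/{c}0.png"); S=2
    im=cv2.resize(im,None,fx=S,fy=S,interpolation=cv2.INTER_CUBIC)
    K,r,t=CAM[c]; K2=K.copy(); K2[:2]*=S; K2[:2,2]+=.5
    draw((K2,r,t),im,poses)
    if c=="scene": cv2.imwrite("pics/ov_a.png",im[320:840,200:940])
    else: cv2.imwrite("pics/ov_b.png",im[180:760,430:900])
E
python3 ov.py
```

```text
(no output)
```

View pics/ov_a.png

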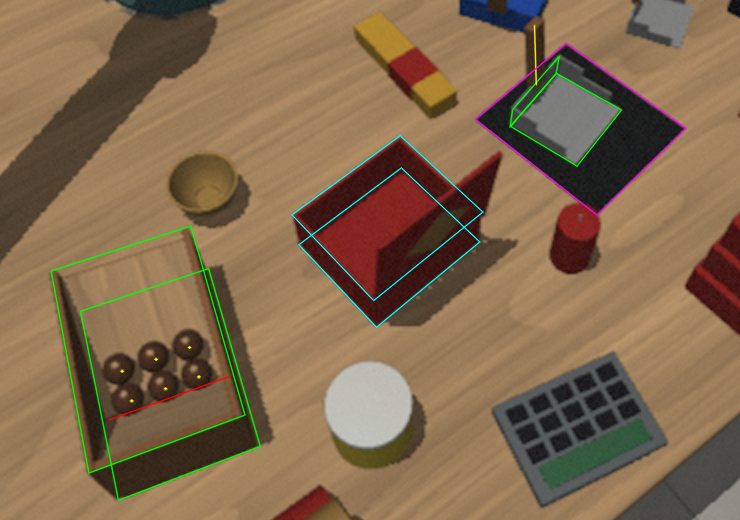

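View pics/ov_b.png

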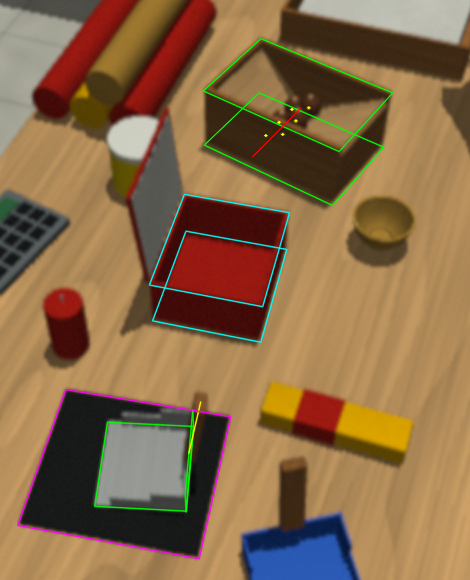

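```bash
cat >> H.py <<'E'
def Rz(a): return Rn.from_euler('z',a).as_matrix()
def toolR(yaw,lean):
    "lean: tool z = horizontal sin(lean) along yaw dir, down cos(lean). tool y along yaw, tool x left"
    z=np.array([np.sin(lean),0,-np.cos(lean)]); y=np.array([np.cos(lean),0,np.sin(lean)]); x=np.array([0,1.,0])
    return Rz(yaw)@np.c_[x,y,z]
def scoopR(yaw,pitch):
    "pitch>0 = nose up; tool orientation for scoop with that pitch"
    return toolR(yaw,np.radians(pitch)+LEAN)
LEAN=np.arctan2(15,104)
GR=np.array([-51.7,0,101.3])*1e-3
def scoop_tcp(lip,yaw,pitch,off=(0,0,0)):
    "TCP pose so that the scoop lip middle (57.5,0,0) sits at lip"
    a=np.radians(pitch); Rs=Rz(yaw)@np.array([[np.cos(a),0,-np.sin(a)],[0,1,0],[np.sin(a),0,np.cos(a)]])
    d=GR-np.array([57.5,0,0])*1e-3+np.array(off)
    R=scoopR(yaw,pitch)
    return R,np.asarray(lip)+Rs@d+0.005*R[:,2]
def row(R,p,R0=None,p0=None,obs=None):
    if R0 is None:
        if obs is None:
            from bench import get_obs
            obs=get_obs()
        R0,p0=obs["tcp_rot"],obs["tool_pos"]
    s=R0.T@(np.asarray(p)-p0)*100; w=Rn.from_matrix(R0.T@R).as_rotvec()
    print("row:",np.r_[s,w].round(3),"| rows needed trans %.1f rot %.1f"%(np.linalg.norm(s)/4.17,np.degrees(np.linalg.norm(w))/7.16)); return s,w
E
python3 - <<'E'
from H import *
sc=(0.5416,0.269,0.292,.004)
g=T(sc,GR)[0]; R=scoopR(.292,0); print(g)
row(R,g+R[:,2]*(.005-.12))
E
```

```text
[0.49208846 0.25411722 0.1053    ]
row: [ 53.764 -65.898   2.628  -0.12    0.099  -1.396] | rows needed trans 20.4 rot 11.2
```

```bash
python3 -m handwheel '15 -20 0 0 0 -.5 1;53.8 -65.9 2.6 -.12 .1 -1.396 1;53.8 -65.9 2.6 -.12 .1 -1.396 1;53.8 -65.9 2.6 -.12 .1 -1.396 1;53.8 -65.9 2.6 -.12 .1 -1.396 1;53.8 -65.9 2.6 -.12 .1 -1.396 1;53.8 -65.9 2.6 -.12 .1 -1.396 1;53.8 -65.9 2.6 -.12 .1 -1.396 1;53.8 -65.9 2.6 -.12 .1 -1.396 1;53.8 -65.9 2.6 -.12 .1 -1.396 1;53.8 -65.9 2.6 -.12 .1 -1.396 1;53.8 -65.9 2.6 -.12 .1 -1.396 1' 80
python3 - <<'E'
from H import *
sc=(0.5416,0.269,0.292,.004)
g=T(sc,GR)[0]; R=scoopR(.292,0)
row(R,g+R[:,2]*(.005-.12))
E
```

```text
time_s: 1.15
tool_pos: [0.3992, -0.0916, 0.2305]
tcp_rot: [[-0.293, 0.946, 0.138], [0.956, 0.29, 0.04], [-0.002, 0.144, -0.99]]
contact_force: [0.7, -0.2, 0.6]
opening: 0.0852
row: [3.0355e+01 1.7021e+01 3.5680e+00 1.0000e-03 1.0000e-03 5.0000e-03] | rows needed trans 8.4 rot 0.0
```

```bash
python3 -m handwheel '30.35 17.0 3.55 0 0 .005 1;30.35 17.0 3.55 0 0 .005 1;30.35 17.0 3.55 0 0 .005 1;30.35 17.0 3.55 0 0 .005 1;30.35 17.0 3.55 0 0 .005 1;30.35 17.0 3.55 0 0 .005 1;30.35 17.0 3.55 0 0 .005 1;30.35 17.0 3.55 0 0 .005 1;30.35 17.0 3.55 0 0 .005 1;30.35 17.0 3.55 0 0 .005 1'
cat > snap.py <<'E'
import sys,pickle
from bench import *
from H import *
def snap(n,tag):
    d=get_image(n); cv2.imwrite(f"pics/{n}{tag}.png",d["image"][:,:,::-1]); pickle.dump((d["mtx"],d["rvec"],d["tvec"]),open(f"pics/{n}{tag}.pkl","wb"))
    return d
if __name__=="__main__":
    for n in sys.argv[2:]: snap(n,sys.argv[1])
    o=get_obs(); print(o["time_s"],o["tool_pos"].round(4),o["qpos"].round(3),"F",o["contact_force"].round(1),"op",round(o["opening"],4))
E
python3 snap.py 1 wrist
```

```text
time_s: 1.98
tool_pos: [0.4776, 0.2526, 0.2195]
tcp_rot: [[-0.29, 0.947, 0.137], [0.957, 0.286, 0.045], [0.004, 0.144, -0.99]]
contact_force: [-0.3, -0.6, 0.5]
opening: 0.085
2.0333 [0.4774 0.2497 0.2191] [ 0.048  0.344 -0.726  1.963  0.378  0.815 -0.589] F [-0.6 -0.7  0.1] op 0.0852
```

View pics/wrist1.png

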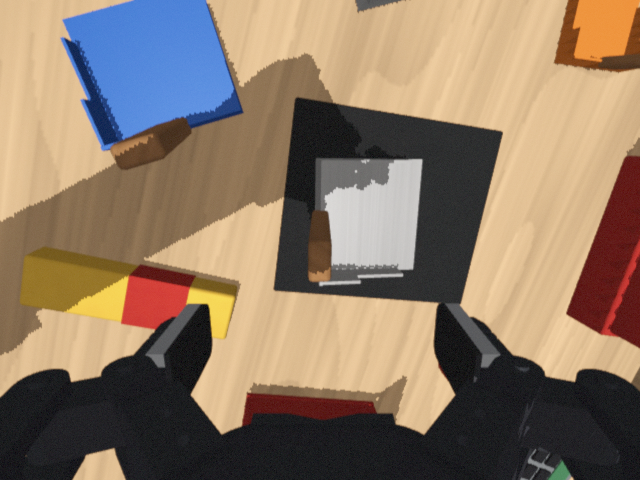

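```bash
cat > ov2.py <<'E'
import sys,pickle
from ov import *
# ov2.py name crop x0 y0 w h scale out
name=sys.argv[1]; x0,y0,w,h,S=map(int,sys.argv[2:7]); out=sys.argv[7]
K,r,t=pickle.load(open(f"pics/{name}.pkl","rb")); 
im=cv2.imread(f"pics/{name}.png")[y0:y0+h,x0:x0+w]; im=cv2.resize(im,None,fx=S,fy=S,interpolation=cv2.INTER_CUBIC)
K2=K.copy(); K2[0,2]-=x0; K2[1,2]-=y0; K2[:2]*=S
if len(sys.argv)>8: poses.update(eval(sys.argv[8]))
draw((K2,r,t),im,poses); cv2.imwrite(out,im)
E
python3 ov2.py wrist1 260 80 260 240 3 pics/ov_c.png
```

```text
(no output)
```

View pics/ov_c.png

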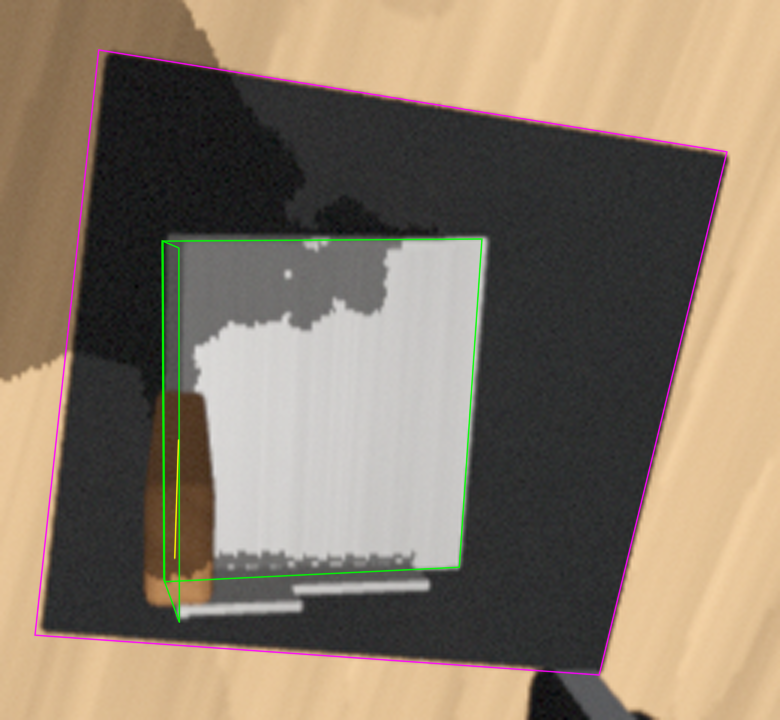

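```bash
python3 - <<'E'
from H import *
sc=(0.5426,0.2695,0.294,.004)
g=T(sc,GR)[0]; R=scoopR(.294,0)
row(R,g+R[:,2]*(.005))
E
```

```text
row: [-0.0000e+00  7.0000e-03  1.1999e+01 -0.0000e+00 -1.0000e-03 -3.0000e-03] | rows needed trans 2.9 rot 0.0
```

```bash
python3 -m handwheel '0 0 3 0 0 0 1;0 0 6 0 0 0 1;0 0 9 0 0 0 1;0 0 11 0 0 0 1;0 0 12 0 0 0 1;0 0 12 0 0 0 0.5;0 0 12 0 0 0 0;0 0 12 0 0 0 0;0 0 12 0 0 0 0;0 0 12 0 0 0 0;0 0 12 0 0 0 0' 80;python3 snap.py 2 wrist side
```

```text
time_s: 2.95
tool_pos: [0.4949, 0.2522, 0.1019]
tcp_rot: [[-0.283, 0.949, 0.139], [0.959, 0.28, 0.041], [-0.0, 0.145, -0.99]]
contact_force: [-8.9, -5.4, 26.2]
opening: 0.013
3.05 [0.4951 0.2523 0.1019] [-0.084  0.533 -0.579  2.012  0.589  0.609 -0.768] F [-2.1 -1.6  6.6] op 0.013
```

View pics/wrist2.png

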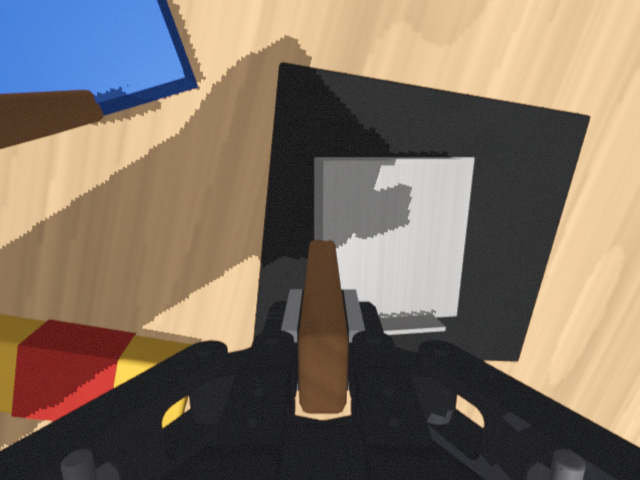

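View pics/side2.png

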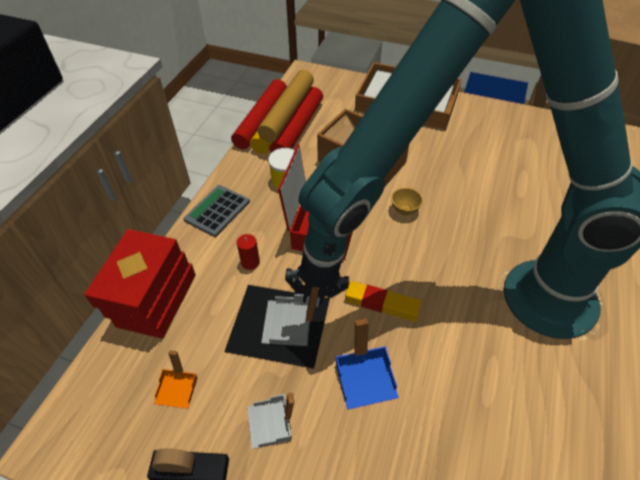

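```bash
python3 ov2.py wrist2 250 50 350 330 2 pics/ov_d.png "dict(scoop=(.5426,.2695,.292,.004))"
```

```text
(no output)
```

View pics/ov_d.png

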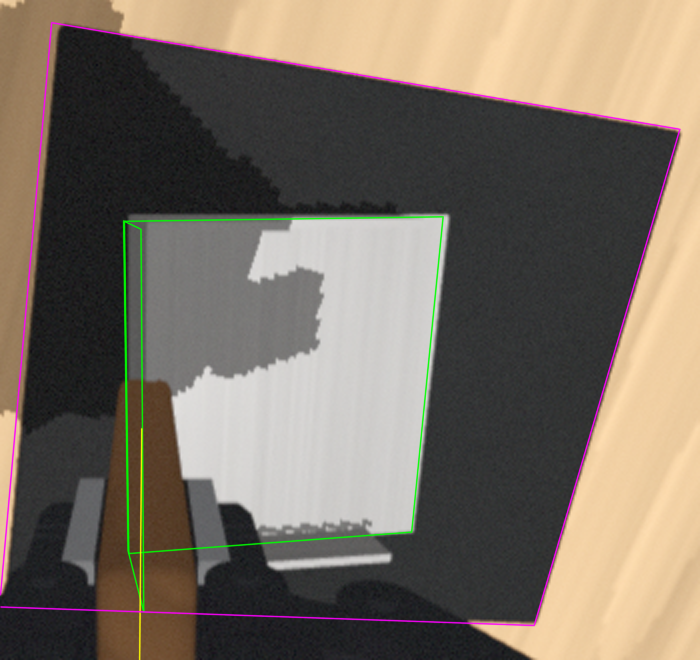

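```bash
cat >> H.py <<'E'
DT=np.array([-.0515,-.003,.0979])  # TCP in the scoop frame
LT=0.145                            # tool lean in the scoop frame
def sR(yaw,pitch):
    a=np.radians(pitch); return Rz(yaw)@np.array([[np.cos(a),0,-np.sin(a)],[0,1,0],[np.sin(a),0,np.cos(a)]])
def sc2tool(lip,yaw,pitch):
    Rs=sR(yaw,pitch)
    return Rs@toolR(0,LT), np.asarray(lip)+Rs@(DT-np.array([.0575,0,0]))
def scoop_now(o):
    "scoop origin, lip, yaw, pitch from the state"
    Rs=o["tcp_rot"]@toolR(0,LT).T; p=o["tool_pos"]-Rs@DT
    return p, p+Rs@np.array([.0575,0,0]), np.arctan2(Rs[1,0],Rs[0,0]), np.degrees(np.arcsin(Rs[2,0])), np.degrees(np.arcsin(Rs[2,1]))
BIN=(.552,-.2994,-.26,0); BOX=(.5611,-.0135,.1045,0); MAT=(.5656,.2811,.1563,0)
def plan(*tg):
    from bench import get_obs
    o=get_obs(); 
    for l,y,p in tg:
        R,q=sc2tool(l,y,p); print("tcp",q.round(4),end=" "); row(R,q,obs=o)
    s=scoop_now(o); print("now scoop",s[0].round(4),"lip",s[1].round(4),"yaw %.3f pitch %.1f roll %.1f"%s[2:],"t",round(o["time_s"],2),"q",o["qpos"].round(2),"F",o["contact_force"].round(1))
E
python3 - <<'E'
from H import *
lip=lambda P,x,y,z:T(P,np.array([x,y,z])*1e-3)[0]
plan(((.602,.287,.2),.287,0),((.57,0.0,.2),0.0,0),(lip(BIN,-30,0,150),-.26,-33))
E
```

```text
tcp [0.4983 0.2533 0.2979] row: [-8.000e-03  3.173e+00 -1.934e+01  0.000e+00  0.000e+00  0.000e+00] | rows needed trans 4.7 rot 0.0
tcp [ 0.461  -0.003   0.2979] row: [-23.528  -7.554 -20.901   0.     -0.041   0.284] | rows needed trans 7.8 rot 2.3
tcp [ 0.4854 -0.2848  0.2915] row: [-51.244 -13.231 -21.072   0.562   0.079   0.549] | rows needed trans 13.7 rot 6.3
now scoop [0.5436 0.2698 0.0041] lip [0.5988 0.2861 0.0041] yaw 0.287 pitch 0.0 roll -0.0 t 3.05 q [-0.08  0.53 -0.58  2.01  0.59  0.61 -0.77] F [-2.1 -1.6  6.6]
```

```bash
python3 -m handwheel '0 .15 -1 0 0 0 0;0 .4 -3 0 0 0 0;0 .9 -6 0 0 0 0;0 1.5 -10 0 0 0 0;0 2.1 -14 0 0 0 0;-2 1.5 -18 0 0 .02 0;-5 .5 -20 0 0 .06 0;-9 -2 -20.9 0 -.01 .1 0;-13 -4 -20.9 0 -.02 .15 0;-17 -5.5 -20.9 0 -.03 .2 0;-20.5 -7 -20.9 0 -.04 .25 0;-23.5 -7.5 -20.9 0 -.041 .284 0' 110;python3 - <<'E'
from H import *
lip=lambda P,x,y,z:T(P,np.array([x,y,z])*1e-3)[0]
plan((lip(BIN,-30,0,150),-.26,-33))
E
python3 snap.py 3 wrist
```

```text
time_s: 4.05
tool_pos: [0.4591, -0.0047, 0.2972]
tcp_rot: [[0.002, 0.99, 0.143], [1.0, -0.001, -0.002], [-0.002, 0.143, -0.99]]
contact_force: [-0.2, -0.5, -1.9]
opening: 0.0128
tcp [ 0.4854 -0.2848  0.2915] row: [-28.008   2.559   0.993   0.571   0.039   0.259] | rows needed trans 6.7 rot 5.0
now scoop [ 0.5104 -0.0019  0.1992] lip [ 0.5679 -0.002   0.1991] yaw -0.002 pitch -0.1 roll -0.1 t 4.05 q [ 0.54  0.05 -0.62  2.05  0.05  0.91 -0.11] F [-0.2 -0.5 -1.9]
4.1 [ 0.4603 -0.0126  0.2968] [ 0.55   0.051 -0.612  2.045  0.055  0.913 -0.102] F [ 0.1 -7.6 -2.1] op 0.0129
```

View pics/wrist3.png

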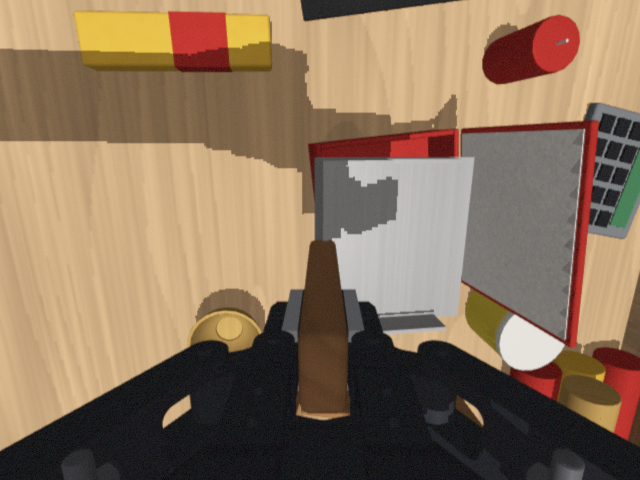

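```bash
python3 -m handwheel '-4 .3 0 .05 0 .04 0;-8 .8 0 .13 .01 .08 0;-12 1.2 .2 .22 .015 .12 0;-16 1.5 .4 .31 .02 .16 0;-20 1.9 .7 .4 .03 .2 0;-24 2.3 .9 .49 .035 .24 0;-27 2.5 1 .55 .04 .26 0;-28 2.56 1 .571 .04 .26 0;-28 2.56 1 .571 .04 .26 0;-28 2.56 1 .571 .04 .26 0';python3 - <<'E'
from H import *
lip=lambda P,x,y,z:T(P,np.array([x,y,z])*1e-3)[0]
plan((lip(BIN,-30,0,150),-.26,-33))
E
python3 snap.py 4 wrist scene side
```

```text
time_s: 4.93
tool_pos: [0.4885, -0.2821, 0.2899]
tcp_rot: [[0.256, 0.879, -0.403], [0.967, -0.231, 0.111], [0.005, -0.418, -0.908]]
contact_force: [-0.3, 0.6, -2.0]
opening: 0.0126
tcp [ 0.4854 -0.2848  0.2915] row: [-0.338 -0.273 -0.044 -0.    -0.004  0.003] | rows needed trans 0.1 rot 0.0
now scoop [ 0.4796 -0.2761  0.1798] lip [ 0.5262 -0.2883  0.1485] yaw -0.256 pitch -33.0 roll 0.3 t 4.93 q [ 0.67  0.55 -0.36  1.47  0.21  1.59  0.02] F [-0.3  0.6 -2. ]
5.0833 [ 0.4885 -0.2808  0.2915] [ 0.67   0.544 -0.359  1.471  0.206  1.593  0.022] F [-0.2  0.9 -1.7] op 0.0127
```

View pics/wrist4.png

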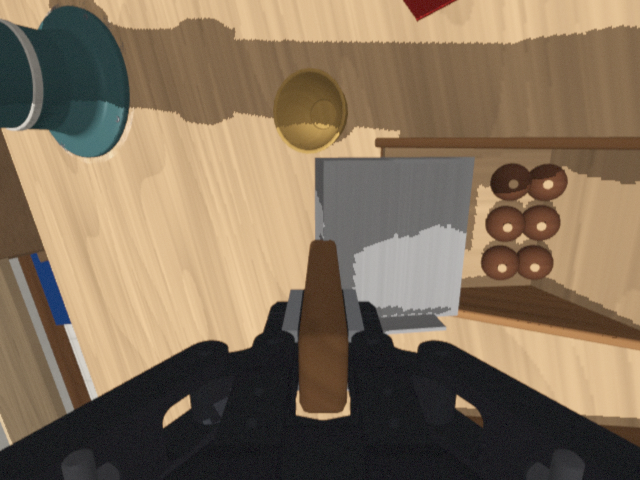

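View pics/scene4.png

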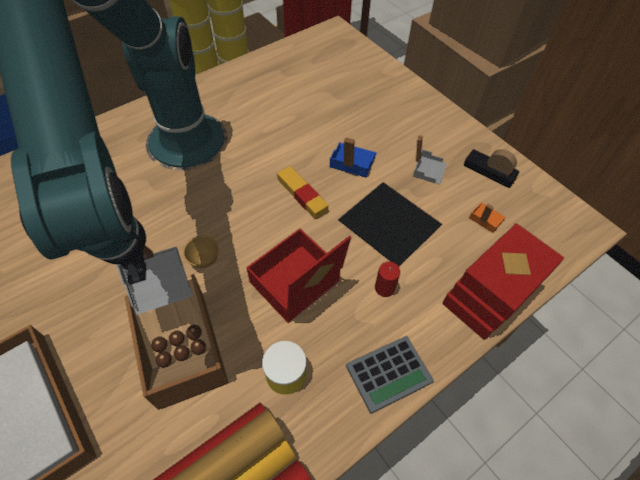

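```bash
python3 ov2.py wrist4 300 110 340 240 2 pics/ov_e.png
```

```text
(no output)
```

View pics/ov_e.png

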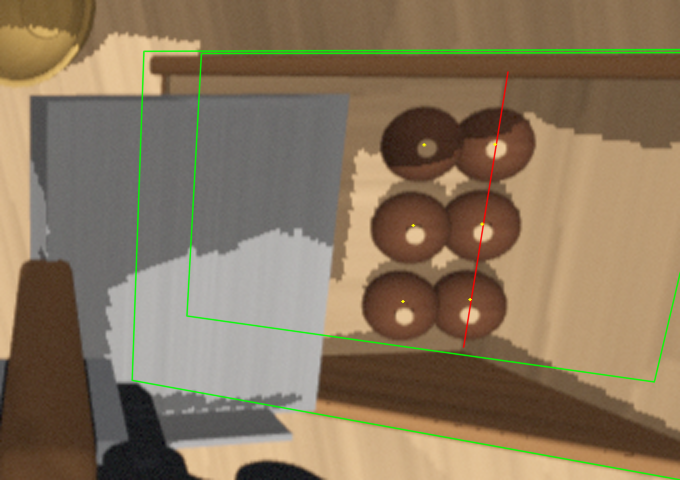

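```bash
python3 - <<'E'
from H import *
lip=lambda P,x,y,z:T(P,np.array([x,y,z])*1e-3)[0]
plan((lip(BIN,-32,-1,100),-.26,-32.5),(lip(BIN,-32,-1,54),-.26,-32.5))
E
```

```text
tcp [ 0.482  -0.2849  0.2411] row: [-5.830e-01  1.622e+00  4.793e+00 -7.000e-03 -2.000e-03  5.000e-03] | rows needed trans 1.2 rot 0.1
tcp [ 0.482  -0.2849  0.1951] row: [-5.990e-01  3.537e+00  8.976e+00 -7.000e-03 -2.000e-03  5.000e-03] | rows needed trans 2.3 rot 0.1
now scoop [ 0.4797 -0.275   0.1813] lip [ 0.5265 -0.2871  0.1501] yaw -0.254 pitch -32.9 roll 0.2 t 5.08 q [ 0.67  0.54 -0.36  1.47  0.21  1.59  0.02] F [-0.2  0.9 -1.7]
```

```bash
python3 -m handwheel '-.4 .8 2 0 0 .005 0;-.58 1.6 4.8 -.007 -.002 .005 0;-.6 2.6 7 -.007 -.002 .005 0;-.6 3.3 8.5 -.007 -.002 .005 0;-.6 3.5 9 -.007 -.002 .005 0;-.6 3.5 9 -.007 -.002 .005 0;-.6 3.5 9 -.007 -.002 .005 0';python3 - <<'E'
from H import *
lip=lambda P,x,y,z:T(P,np.array([x,y,z])*1e-3)[0]
plan((lip(BIN,-32,-1,54),-.26,-32.5),(lip(BIN,-32,-1,48.5),-.26,-32.5),(lip(BIN,-32,-1,46.5),-.26,-32.5),(lip(BIN,27,-1,14),-.26,-32.5))
E
python3 snap.py 5 wrist scene side
```

```text
time_s: 5.67
tool_pos: [0.4818, -0.2862, 0.1955]
tcp_rot: [[0.259, 0.881, -0.396], [0.966, -0.236, 0.105], [-0.001, -0.41, -0.912]]
contact_force: [-0.5, -0.0, -1.8]
opening: 0.0126
tcp [ 0.482  -0.2849  0.1951] row: [ 0.13   0.01   0.04   0.     0.001 -0.002] | rows needed trans 0.0 rot 0.0
tcp [ 0.482  -0.2849  0.1896] row: [ 0.131  0.235  0.542  0.     0.001 -0.002] | rows needed trans 0.1 rot 0.0
tcp [ 0.482  -0.2849  0.1876] row: [ 0.132  0.317  0.724  0.     0.001 -0.002] | rows needed trans 0.2 rot 0.0
tcp [ 0.5391 -0.3001  0.1551] row: [ 1.450e-01  7.031e+00  1.271e+00  0.000e+00  1.000e-03 -2.000e-03] | rows needed trans 1.7 rot 0.0
now scoop [ 0.4737 -0.2811  0.0853] lip [ 0.5205 -0.2937  0.0544] yaw -0.262 pitch -32.5 roll -0.1 t 5.67 q [ 0.67  0.62 -0.34  1.57  0.24  1.41 -0.  ] F [-0.5 -0.  -1.8]
5.8167 [ 0.482  -0.2868  0.1958] [ 0.674  0.624 -0.344  1.567  0.238  1.412 -0.004] F [ 0.  -0.3 -1.4] op 0.0126
```

View pics/wrist5.png

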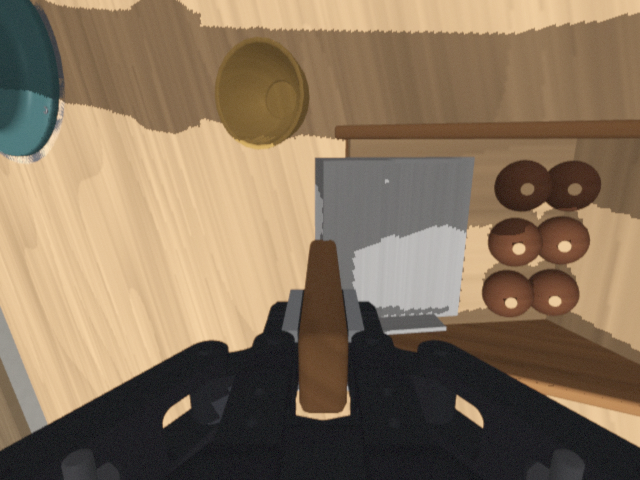

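```bash
python3 -m handwheel '.13 .15 .3 0 0 0 0;.13 .24 .54 0 0 0 0;.13 .28 .64 0 0 0 0;.13 .28 .64 0 0 0 0;.13 .28 .64 0 0 0 0';python3 - <<'E'
from H import *
lip=lambda P,x,y,z:T(P,np.array([x,y,z])*1e-3)[0]
plan((lip(BIN,-32,-1,46.5),-.26,-32.5),(lip(BIN,27,-1,14),-.26,-32.5))
E
python3 snap.py 6 side
```

```text
time_s: 6.23
tool_pos: [0.4817, -0.2853, 0.1879]
tcp_rot: [[0.259, 0.88, -0.397], [0.966, -0.237, 0.105], [-0.001, -0.411, -0.912]]
contact_force: [0.4, 1.7, 5.2]
opening: 0.0121
tcp [ 0.482  -0.2849  0.1876] row: [ 0.044  0.03   0.02  -0.001  0.    -0.003] | rows needed trans 0.0 rot 0.0
tcp [ 0.5391 -0.3001  0.1551] row: [ 6.300e-02  6.744e+00  5.600e-01 -1.000e-03  0.000e+00 -3.000e-03] | rows needed trans 1.6 rot 0.0
now scoop [ 0.4735 -0.2801  0.0777] lip [ 0.5203 -0.2927  0.0468] yaw -0.263 pitch -32.6 roll -0.1 t 6.23 q [ 0.67  0.63 -0.34  1.57  0.24  1.4  -0.01] F [0.4 1.7 5.2]
6.2833 [ 0.4818 -0.2853  0.188 ] [ 0.672  0.633 -0.343  1.573  0.24   1.401 -0.008] F [0.6 1.9 4.2] op 0.0127
```

```bash
python3 - <<'E'
from H import *
crop("pics/side6.png",300,90,130,110,6,"pics/c7.png")
E
```

```text
(no output)
```

View pics/c7.png

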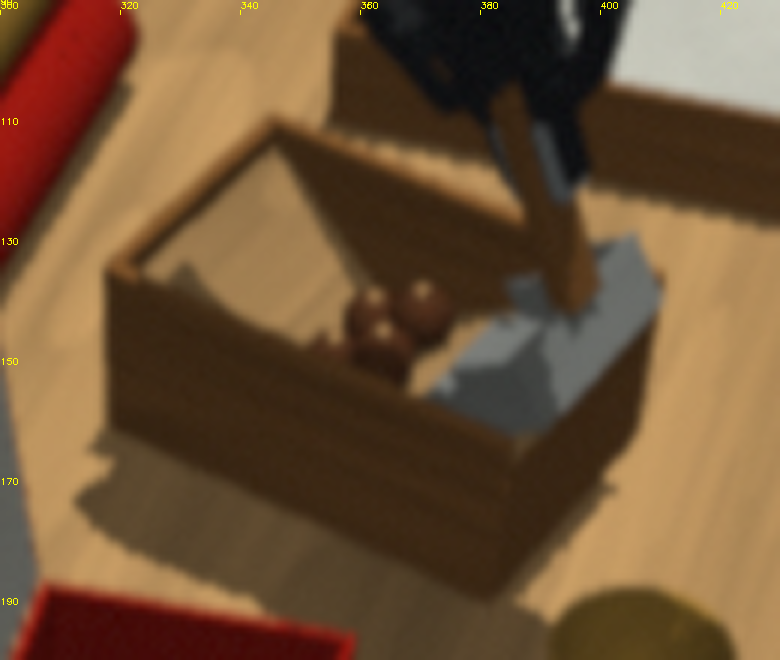

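```bash
python3 - <<'E'
from H import *
lip=lambda P,x,y,z:T(P,np.array([x,y,z])*1e-3)[0]
plan((lip(BIN,-5,-1,31.8),-.26,-32.5),(lip(BIN,25,-1,14.5),-.26,-32.5))
E
```

```text
tcp [ 0.5081 -0.2919  0.1729] row: [ 5.700e-02  3.095e+00  2.560e-01 -1.000e-03  0.000e+00 -3.000e-03] | rows needed trans 0.7 rot 0.0
tcp [ 0.5371 -0.2996  0.1556] row: [ 6.600e-02  6.541e+00  6.020e-01 -1.000e-03  0.000e+00 -3.000e-03] | rows needed trans 1.6 rot 0.0
now scoop [ 0.4735 -0.2802  0.0777] lip [ 0.5203 -0.2928  0.0468] yaw -0.263 pitch -32.6 roll -0.1 t 6.28 q [ 0.67  0.63 -0.34  1.57  0.24  1.4  -0.01] F [0.6 1.9 4.2]
```

```bash
python3 -m handwheel '.06 .8 .06 0 0 0 0;.06 1.7 .13 0 0 0 0;.06 2.5 .2 0 0 0 0;.06 3.3 .27 0 0 0 0;.06 4.1 .35 0 0 0 0;.06 4.9 .43 0 0 0 0;.06 5.7 .5 0 0 0 0;.06 6.5 .58 0 0 0 0;.06 6.5 .58 0 0 0 0';python3 - <<'E'
from H import *
lip=lambda P,x,y,z:T(P,np.array([x,y,z])*1e-3)[0]
plan((lip(BIN,25,-1,14.5),-.26,-32.5))
E
python3 snap.py 7 wrist side scene
```

```text
time_s: 7.03
tool_pos: [0.5381, -0.3, 0.1541]
tcp_rot: [[0.259, 0.881, -0.397], [0.966, -0.237, 0.105], [-0.001, -0.41, -0.912]]
contact_force: [1.4, -0.5, 1.9]
opening: 0.0126
tcp [ 0.5371 -0.2996  0.1556] row: [ 0.018 -0.161 -0.095 -0.001  0.    -0.003] | rows needed trans 0.0 rot 0.0
now scoop [ 0.5299 -0.2949  0.0439] lip [ 0.5767 -0.3075  0.0129] yaw -0.263 pitch -32.5 roll -0.1 t 7.03 q [ 0.63  0.76 -0.33  1.43  0.26  1.42 -0.02] F [ 1.4 -0.5  1.9]
7.1833 [ 0.5376 -0.2999  0.1542] [ 0.627  0.756 -0.326  1.432  0.257  1.418 -0.02 ] F [ 2.5 -0.3 -1.1] op 0.0125
```

View pics/wrist7.png

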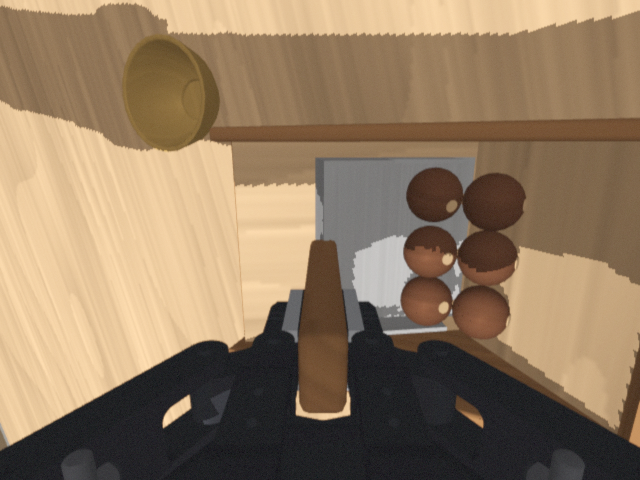

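```bash
python3 - <<'E'
from H import *
crop("pics/side7.png",300,90,130,110,6,"pics/c8.png")
E
```

```text
(no output)
```

View pics/c8.png

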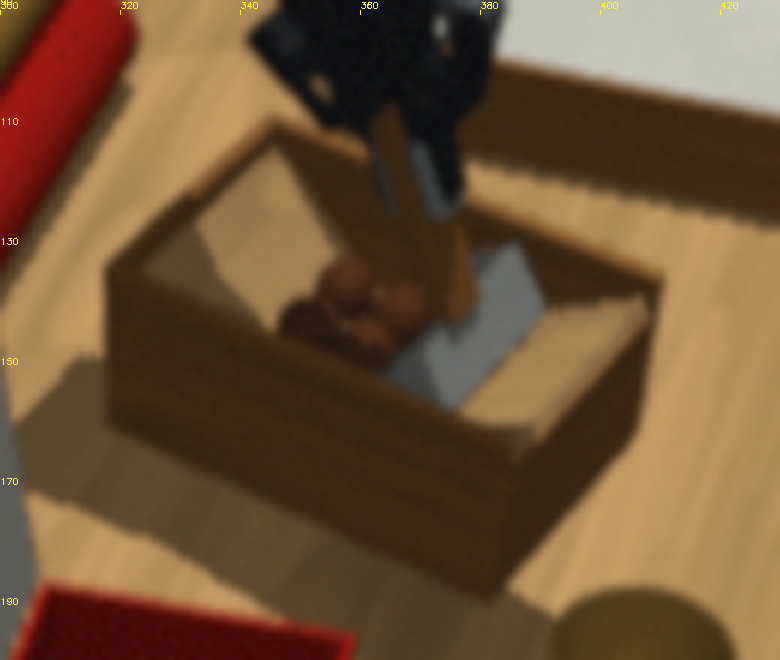

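```bash
python3 - <<'E'
from H import *
lip=lambda P,x,y,z:T(P,np.array([x,y,z])*1e-3)[0]
L=[(-29,3),(-26,8),(-23,12),(-20,16.5),(-17,20.5),(-14,25),(-11,29),(-8,33),(-5,37),(-2,41),(1,45),(4,48)]
plan(*[(lip(BIN,28+s,-1,13+s),-.262,p) for p,s in L])
E
```

```text
tcp [ 0.5347 -0.2988  0.1545] row: [ 0.028 -0.295  0.103 -0.061  0.001 -0.001] | rows needed trans 0.1 rot 0.5
tcp [ 0.5326 -0.2983  0.1568] row: [ 0.029 -0.589 -0.018 -0.113  0.001 -0.001] | rows needed trans 0.1 rot 0.9
tcp [ 0.5297 -0.2975  0.1577] row: [ 0.029 -0.903  0.021 -0.165  0.001 -0.001] | rows needed trans 0.2 rot 1.3
tcp [ 0.5274 -0.2968  0.1588] row: [ 3.000e-02 -1.162e+00  2.000e-02 -2.180e-01  1.000e-03 -1.000e-03] | rows needed trans 0.3 rot 1.7
tcp [ 0.5248 -0.2961  0.159 ] row: [ 3.100e-02 -1.415e+00  1.100e-01 -2.700e-01  1.000e-03 -1.000e-03] | rows needed trans 0.3 rot 2.2
tcp [ 0.5229 -0.2956  0.1594] row: [ 3.100e-02 -1.609e+00  1.570e-01 -3.220e-01  1.000e-03 -1.000e-03] | rows needed trans 0.4 rot 2.6
tcp [ 0.5207 -0.295   0.1589] row: [ 3.200e-02 -1.795e+00  2.900e-01 -3.750e-01  1.000e-03 -1.000e-03] | rows needed trans 0.4 rot 3.0
tcp [ 0.5188 -0.2945  0.1581] row: [ 3.300e-02 -1.945e+00  4.440e-01 -4.270e-01  1.000e-03 -1.000e-03] | rows needed trans 0.5 rot 3.4
tcp [ 0.5171 -0.2941  0.157 ] row: [ 3.400e-02 -2.059e+00  6.140e-01 -4.790e-01  1.000e-03 -1.000e-03] | rows needed trans 0.5 rot 3.8
tcp [ 0.5157 -0.2937  0.1556] row: [ 3.500e-02 -2.136e+00  8.000e-01 -5.320e-01  1.000e-03 -1.000e-03] | rows needed trans 0.5 rot 4.3
tcp [ 0.5146 -0.2934  0.154 ] row: [ 3.600e-02 -2.175e+00  1.000e+00 -5.840e-01  1.000e-03 -1.000e-03] | rows needed trans 0.6 rot 4.7
tcp [ 0.5128 -0.2929  0.1511] row: [ 3.600e-02 -2.226e+00  1.343e+00 -6.370e-01  1.000e-03 -1.000e-03] | rows needed trans 0.6 rot 5.1
now scoop [ 0.5296 -0.2948  0.044 ] lip [ 0.5764 -0.3074  0.0131] yaw -0.263 pitch -32.5 roll -0.1 t 7.18 q [ 0.63  0.76 -0.33  1.43  0.26  1.42 -0.02] F [ 2.5 -0.3 -1.1]
```

```bash
python3 -m handwheel '.03 -.3 .1 -.061 0 0 0;.03 -.59 -.02 -.113 0 0 0;.03 -.9 .02 -.165 0 0 0;.03 -1.16 .02 -.218 0 0 0;.03 -1.42 .11 -.27 0 0 0;.03 -1.61 .16 -.322 0 0 0;.03 -1.61 .16 -.322 0 0 0';python3 - <<'E'
from H import *
lip=lambda P,x,y,z:T(P,np.array([x,y,z])*1e-3)[0]
L=[(-11,29),(-8,33),(-5,37),(-2,41),(1,45),(4,48),(7,53),(10,57)]
plan(*[(lip(BIN,28+s,-1,13+s),-.262,p) for p,s in L])
E
python3 snap.py 8 wrist
```

```text
time_s: 7.77
tool_pos: [0.5189, -0.2951, 0.1599]
tcp_rot: [[0.26, 0.96, -0.101], [0.965, -0.259, 0.025], [-0.002, -0.104, -0.995]]
contact_force: [-0.3, 0.5, -2.3]
opening: 0.0129
tcp [ 0.5207 -0.295   0.1589] row: [ 0.055  0.191  0.08  -0.058  0.002 -0.002] | rows needed trans 0.1 rot 0.5
tcp [ 0.5188 -0.2945  0.1581] row: [ 0.055  0.     0.178 -0.11   0.002 -0.002] | rows needed trans 0.0 rot 0.9
tcp [ 0.5171 -0.2941  0.157 ] row: [ 0.056 -0.161  0.305 -0.162  0.002 -0.002] | rows needed trans 0.1 rot 1.3
tcp [ 0.5157 -0.2937  0.1556] row: [ 0.057 -0.292  0.458 -0.215  0.002 -0.002] | rows needed trans 0.1 rot 1.7
tcp [ 0.5146 -0.2934  0.154 ] row: [ 0.058 -0.392  0.635 -0.267  0.002 -0.001] | rows needed trans 0.2 rot 2.1
tcp [ 0.5128 -0.2929  0.1511] row: [ 0.059 -0.547  0.946 -0.319  0.002 -0.001] | rows needed trans 0.3 rot 2.6
tcp [ 0.5132 -0.293   0.1499] row: [ 6.000e-02 -4.910e-01  1.057e+00 -3.720e-01  2.000e-03 -1.000e-03] | rows needed trans 0.3 rot 3.0
tcp [ 0.513  -0.2929  0.1475] row: [ 6.100e-02 -4.880e-01  1.299e+00 -4.240e-01  2.000e-03 -1.000e-03] | rows needed trans 0.3 rot 3.4
now scoop [ 0.5444 -0.2991  0.0523] lip [ 0.5982 -0.3136  0.0381] yaw -0.264 pitch -14.3 roll -0.1 t 7.77 q [ 0.73  0.56 -0.38  1.71  0.25  1.02 -0.01] F [-0.3  0.5 -2.3]
7.8167 [ 0.5198 -0.2954  0.16  ] [ 0.726  0.564 -0.375  1.709  0.25   1.021 -0.014] F [ 0.1 -0.5 -2.2] op 0.0126
```

View pics/wrist8.png

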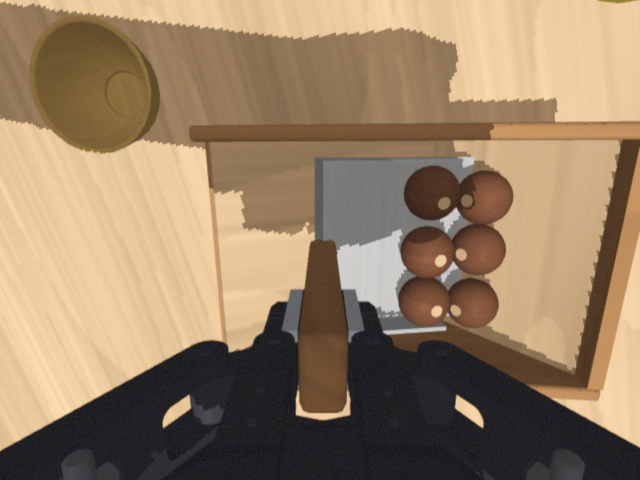

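```bash
python3 -m handwheel '.05 .4 .05 -.058 0 0 0;.05 .25 .13 -.11 0 0 0;.05 .1 .25 -.162 0 0 0;.05 -.05 .4 -.215 0 0 0;.05 -.15 .58 -.267 0 0 0;.05 -.3 .85 -.319 0 0 0;.05 -.3 .95 -.372 0 0 0;.05 -.3 1.2 -.424 0 0 0;.05 -.3 1.2 -.424 0 0 0';python3 - <<'E'
from H import *
lip=lambda P,x,y,z:T(P,np.array([x,y,z])*1e-3)[0]
plan((lip(BIN,80,-1,75),-.262,14))
E
python3 snap.py 9 wrist
```

```text
time_s: 8.57
tool_pos: [0.5127, -0.2929, 0.1452]
tcp_rot: [[0.261, 0.919, 0.296], [0.965, -0.248, -0.08], [-0.0, 0.307, -0.952]]
contact_force: [-9.3, 0.6, 2.4]
opening: 0.0124
tcp [ 0.5032 -0.2903  0.1436] row: [ 0.007 -0.979 -0.149 -0.078  0.001 -0.002] | rows needed trans 0.2 rot 0.6
now scoop [ 0.5782 -0.3075  0.0572] lip [ 0.6329 -0.3223  0.0668] yaw -0.264 pitch 9.6 roll -0.0 t 8.57 q [ 0.85  0.42 -0.42  2.03  0.25  0.43  0.01] F [-9.3  0.6  2.4]
8.6167 [ 0.5129 -0.2931  0.1456] [ 0.846  0.424 -0.419  2.028  0.247  0.429  0.013] F [-10.    1.    1.3] op 0.0129
```

View pics/wrist9.png

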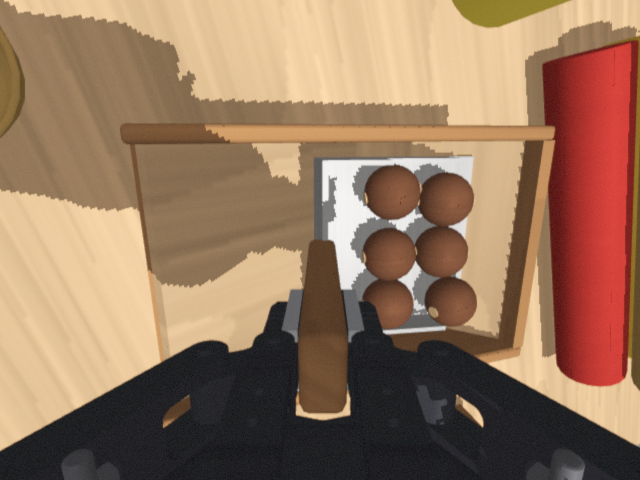

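```bash
python3 -m handwheel '0 -.4 -.2 -.01 0 0 0;0 -.7 -.6 -.03 0 0 0;0 -.7 -1 -.04 0 0 0;0 -.6 -1.6 -.05 0 0 0;0 -.4 -2.6 -.05 0 0 0;0 0 -4 -.05 0 0 0;0 .5 -5.6 -.05 0 0 0;0 1 -7.2 -.05 0 0 0;0 1.5 -8.6 -.05 0 0 0;0 1.8 -9.6 -.05 0 0 0;0 1.8 -9.8 -.05 0 0 0';python3 - <<'E'
from H import *
lip=lambda P,x,y,z:T(P,np.array([x,y,z])*1e-3)[0]
plan((lip(BOX,-50,0,160),.1045,12),(lip(BOX,-15,0,130),.1045,0))
E
python3 snap.py 10 wrist scene
```

```text
time_s: 9.53
tool_pos: [0.5059, -0.2907, 0.2505]
tcp_rot: [[0.26, 0.898, 0.354], [0.966, -0.24, -0.098], [-0.003, 0.368, -0.93]]
contact_force: [0.3, -0.1, -2.6]
opening: 0.0128
tcp [ 0.3854 -0.0349  0.2331] row: [ 2.1579e+01 -1.7607e+01 -5.1600e+00  2.1000e-02  1.3400e-01 -3.4200e-01] | rows needed trans 6.8 rot 2.9
tcp [ 0.4381 -0.0294  0.2279] row: [ 23.481 -13.198  -2.864   0.228   0.098  -0.355] | rows needed trans 6.5 rot 3.5
now scoop [ 0.5767 -0.3069  0.1671] lip [ 0.6307 -0.3214  0.1803] yaw -0.262 pitch 13.3 roll -0.2 t 9.53 q [ 1.    0.25 -0.55  2.    0.1   0.56  0.14] F [ 0.3 -0.1 -2.6]
9.6333 [ 0.5044 -0.2902  0.248 ] [ 0.995  0.253 -0.553  2.003  0.103  0.558  0.141] F [-0.5  0.6 -2.1] op 0.0129
```

View pics/wrist10.png

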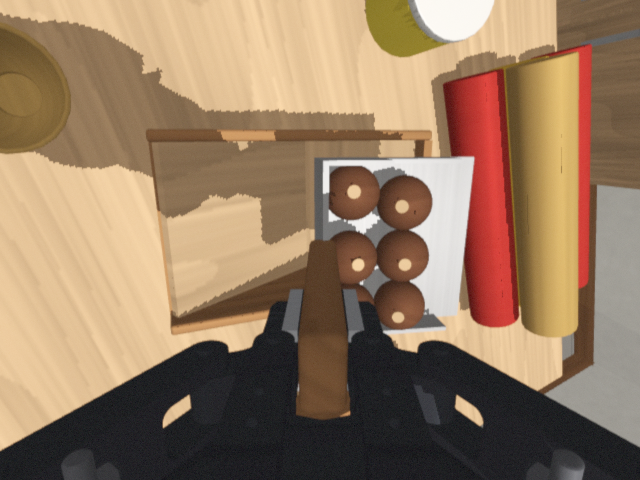

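View pics/scene10.png

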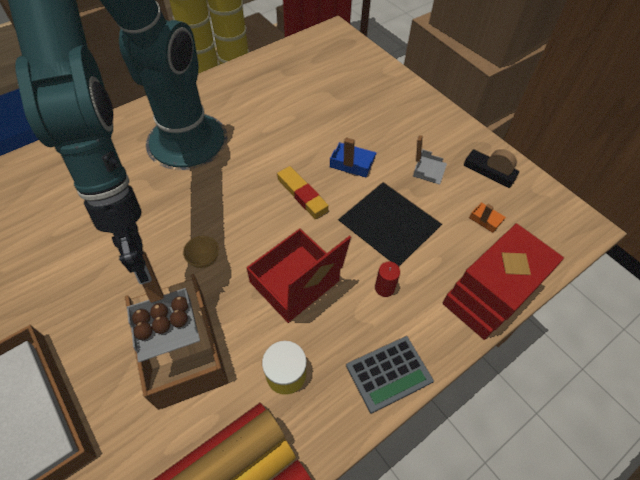

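```bash
python3 - <<'E'
from H import *
lip=lambda P,x,y,z:T(P,np.array([x,y,z])*1e-3)[0]
plan((lip(BOX,0,-150,165),-.07,13),(lip(BOX,10,0,150),.1045,12))
E
```

```text
tcp [ 0.4486 -0.1567  0.2359] row: [ 1.1449e+01 -8.6820e+00 -2.1170e+00  1.0000e-03  7.2000e-02 -1.7900e-01] | rows needed trans 3.5 rot 1.5
tcp [ 0.4451 -0.0287  0.2231] row: [ 2.3722e+01 -1.2554e+01 -2.2860e+00  1.8000e-02  1.3200e-01 -3.4300e-01] | rows needed trans 6.5 rot 2.9
now scoop [ 0.5749 -0.3063  0.1643] lip [ 0.629  -0.3208  0.1772] yaw -0.262 pitch 13.1 roll -0.1 t 9.63 q [ 0.99  0.25 -0.55  2.    0.1   0.56  0.14] F [-0.5  0.6 -2.1]
```

```bash
python3 -m handwheel '.7 -.5 -.1 0 .004 -.01 0;2 -1.5 -.4 0 .012 -.03 0;4 -3 -.8 0 .025 -.06 0;6.2 -4.7 -1.2 0 .038 -.095 0;8.6 -6.5 -1.6 0 .054 -.135 0;11.4 -8.7 -2.1 .003 .072 -.18 0;14 -9.8 -2.15 .005 .085 -.22 0;16.5 -10.7 -2.2 .01 .096 -.25 0;19 -11.5 -2.25 .012 .11 -.28 0;21.3 -12.1 -2.28 .015 .12 -.31 0;23 -12.5 -2.28 .018 .13 -.335 0;23.7 -12.55 -2.28 .018 .132 -.343 0';python3 - <<'E'
from H import *
lip=lambda P,x,y,z:T(P,np.array([x,y,z])*1e-3)[0]
plan((lip(BOX,5,0,115),.1045,2),(lip(BOX,5,0,75),.1045,-8))
E
python3 snap.py 11 wrist side
```

```text
time_s: 10.63
tool_pos: [0.4436, -0.026, 0.2216]
tcp_rot: [[-0.11, 0.933, 0.342], [0.994, 0.103, 0.039], [0.001, 0.344, -0.939]]
contact_force: [0.5, 0.3, -2.6]
opening: 0.0128
tcp [ 0.4546 -0.0277  0.209 ] row: [-0.294  0.576  1.55   0.172 -0.002  0.005] | rows needed trans 0.4 rot 1.4
tcp [ 0.4726 -0.0258  0.1871] row: [-3.060e-01  1.515e+00  4.229e+00  3.460e-01 -2.000e-03  5.000e-03] | rows needed trans 1.1 rot 2.8
now scoop [ 0.5134 -0.0152  0.1363] lip [ 0.5693 -0.009   0.1481] yaw 0.110 pitch 11.8 roll 0.0 t 10.63 q [ 0.86  0.06 -0.85  2.29 -0.01  0.47  0.14] F [ 0.5  0.3 -2.6]
10.7333 [ 0.4445 -0.0275  0.2221] [ 0.862  0.056 -0.843  2.287 -0.013  0.468  0.145] F [-0.1 -0.3 -2.7] op 0.0125
```

View pics/wrist11.png

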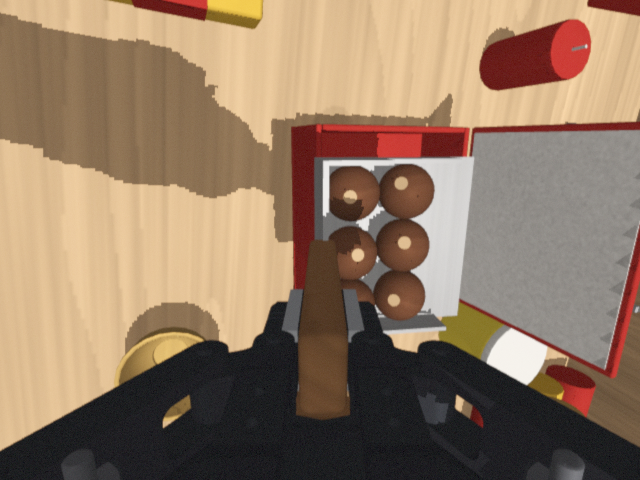

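View pics/side11.png

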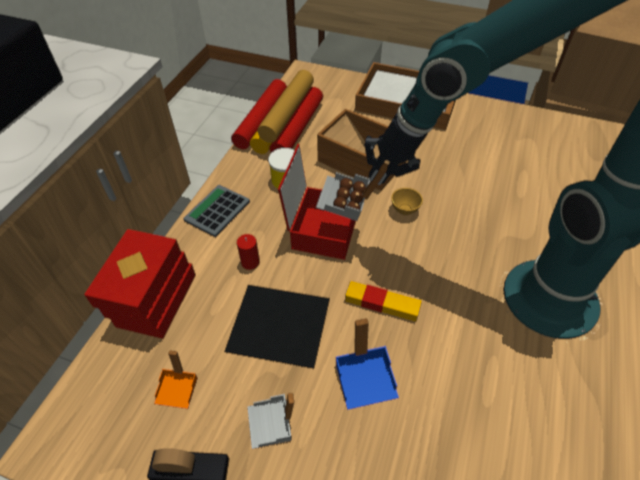

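```bash
python3 - <<'E'
from H import *
lip=lambda P,x,y,z:T(P,np.array([x,y,z])*1e-3)[0]
plan(*[(lip(BOX,-10+5*0,0,z),.1045,p) for p,z in ((8,130),(4,112),(1,98),(-2,90),(-5,84),(-8,79),(-11,75),(-14,72),(-17,68),(-20,64),(-24,60),(-28,56))])
E
```

```text
tcp [ 0.4306 -0.0302  0.2118] row: [-0.116 -1.688  0.482  0.068 -0.002  0.003] | rows needed trans 0.4 rot 0.5
tcp [ 0.4365 -0.0296  0.2021] row: [-0.119 -1.461  1.601  0.138 -0.002  0.003] | rows needed trans 0.5 rot 1.1
tcp [ 0.4414 -0.0291  0.194 ] row: [-1.210e-01 -1.283e+00  2.527e+00  1.900e-01 -1.000e-03  3.000e-03] | rows needed trans 0.7 rot 1.5
tcp [ 0.4465 -0.0285  0.1916] row: [-1.220e-01 -8.780e-01  2.925e+00  2.430e-01 -1.000e-03  3.000e-03] | rows needed trans 0.7 rot 1.9
tcp [ 0.452 -0.028  0.191] row: [-1.240e-01 -3.870e-01  3.172e+00  2.950e-01 -1.000e-03  3.000e-03] | rows needed trans 0.8 rot 2.4
tcp [ 0.4577 -0.0274  0.1911] row: [-1.260e-01  1.550e-01  3.362e+00  3.470e-01 -1.000e-03  3.000e-03] | rows needed trans 0.8 rot 2.8
tcp [ 0.4636 -0.0267  0.1919] row: [-1.280e-01  7.450e-01  3.496e+00  4.000e-01 -1.000e-03  3.000e-03] | rows needed trans 0.9 rot 3.2
tcp [ 0.4698 -0.0261  0.1934] row: [-1.300e-01  1.381e+00  3.574e+00  4.520e-01 -1.000e-03  3.000e-03] | rows needed trans 0.9 rot 3.6
tcp [ 0.4763 -0.0254  0.1935] row: [-1.320e-01  1.992e+00  3.785e+00  5.040e-01 -1.000e-03  3.000e-03] | rows needed trans 1.0 rot 4.0
tcp [ 0.4829 -0.0247  0.1933] row: [-1.340e-01  2.611e+00  4.036e+00  5.570e-01 -1.000e-03  3.000e-03] | rows needed trans 1.2 rot 4.5
tcp [ 0.492  -0.0238  0.1938] row: [-1.370e-01  3.490e+00  4.307e+00  6.270e-01 -1.000e-03  3.000e-03] | rows needed trans 1.3 rot 5.0
tcp [ 0.5015 -0.0228  0.1936] row: [-1.400e-01  4.374e+00  4.649e+00  6.960e-01 -1.000e-03  3.000e-03] | rows needed trans 1.5 rot 5.6
now scoop [ 0.5144 -0.0169  0.137 ] lip [ 0.5703 -0.0109  0.1488] yaw 0.108 pitch 11.9 roll 0.0 t 10.73 q [ 0.86  0.06 -0.84  2.29 -0.01  0.47  0.15] F [-0.1 -0.3 -2.7]
```

```bash
python3 -m handwheel '-.1 -.4 .5 .068 0 0 0;-.12 -.6 1.5 .138 0 0 0;-.12 -.8 2.4 .19 0 0 0;-.12 -.7 2.9 .243 0 0 0;-.12 -.39 3.17 .295 0 0 0;-.12 .15 3.36 .347 0 0 0;-.13 .75 3.5 .4 0 0 0;-.13 1.38 3.57 .452 0 0 0;-.13 2 3.78 .504 0 0 0;-.13 2.6 4.04 .557 0 0 0;-.14 3.49 4.3 .627 0 0 0;-.14 4.37 4.65 .696 0 0 0';python3 - <<'E'
from H import *
plan()
E
python3 snap.py 12 wrist scene
```

```text
time_s: 11.73
tool_pos: [0.5027, -0.0258, 0.1938]
tcp_rot: [[-0.102, 0.936, -0.336], [0.995, 0.096, -0.035], [-0.0, -0.338, -0.941]]
contact_force: [0.3, -0.0, -1.7]
opening: 0.0128
now scoop [ 0.5018 -0.0229  0.0832] lip [ 0.5522 -0.0177  0.0561] yaw 0.102 pitch -28.1 roll -0.0 t 11.73 q [ 0.47  0.57 -0.68  1.75  0.33  1.31 -0.23] F [ 0.3 -0.  -1.7]
11.8333 [ 0.5044 -0.025   0.1922] [ 0.468  0.578 -0.676  1.744  0.331  1.303 -0.231] F [-0.3  0.1 -2. ] op 0.0129
```

View pics/wrist12.png

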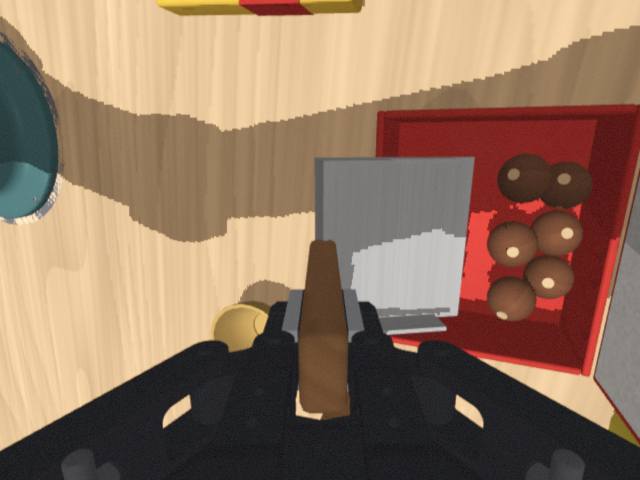

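View pics/scene12.png

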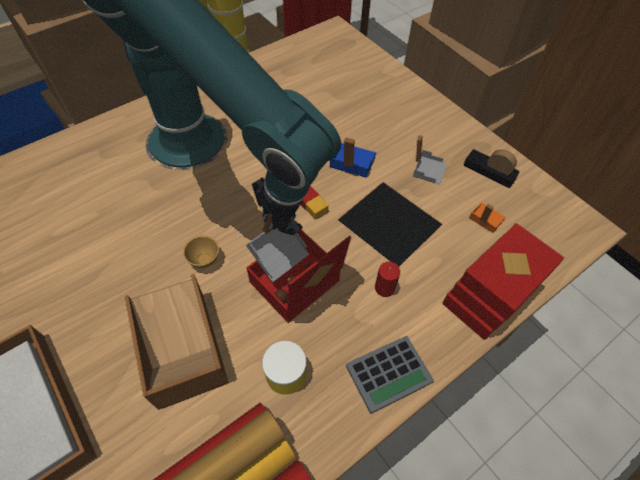

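```bash
python3 - <<'E'
from H import *
lip=lambda P,x,y,z:T(P,np.array([x,y,z])*1e-3)[0]
plan(((.545,-.017,.11),.1,-28),((.545,0.0,.16),.1,-10),((.575,.17,.16),.13,0),(lip(MAT,50,0,100),.156,0),(lip(MAT,50,0,30),.156,0))
E
```

```text
tcp [ 0.4953 -0.025   0.2476] row: [ 1.060e-01 -2.720e+00 -4.915e+00  1.000e-03 -2.000e-03  3.000e-03] | rows needed trans 1.3 rot 0.0
tcp [ 0.4554 -0.012   0.2753] row: [ 1.813e+00 -7.261e+00 -6.234e+00 -3.130e-01 -2.000e-03  2.000e-03] | rows needed trans 2.3 rot 2.5
tcp [0.4673 0.1529 0.2579] row: [ 1.8091e+01 -3.9640e+00 -5.5160e+00 -4.8800e-01 -5.0000e-03 -2.8000e-02] | rows needed trans 4.6 rot 3.9
tcp [0.5078 0.269  0.1979] row: [ 2.9213e+01  2.9680e+00 -1.5910e+00 -4.8800e-01 -8.0000e-03 -5.4000e-02] | rows needed trans 7.1 rot 3.9
tcp [0.5078 0.269  0.1279] row: [ 2.9195e+01  5.3220e+00  5.0010e+00 -4.8800e-01 -8.0000e-03 -5.4000e-02] | rows needed trans 7.2 rot 3.9
now scoop [ 0.5037 -0.0218  0.0816] lip [ 0.5542 -0.0165  0.0546] yaw 0.103 pitch -28.0 roll 0.1 t 11.83 q [ 0.47  0.58 -0.68  1.74  0.33  1.3  -0.23] F [-0.3  0.1 -2. ]
```

```bash
python3 -m handwheel '.1 -1.2 -2 0 0 0 0;.1 -2.7 -4.9 0 0 0 0;.8 -5 -6 -.1 0 0 0;1.8 -7.2 -6.2 -.2 0 0 0;5 -6.8 -6.2 -.3 0 0 0;9 -6 -6 -.39 0 -.01 0;13 -5 -5.8 -.45 -.003 -.02 0;17 -4.2 -5.6 -.488 -.005 -.028 0;21 -1.8 -4.2 -.488 -.006 -.036 0;25 .5 -3 -.488 -.007 -.045 0;28 2.4 -2 -.488 -.008 -.052 0;29.2 3 -1.6 -.488 -.008 -.054 0';python3 - <<'E'
from H import *
lip=lambda P,x,y,z:T(P,np.array([x,y,z])*1e-3)[0]
plan((lip(MAT,50,0,20),.156,0),(lip(MAT,50,0,7),.156,0),(lip(MAT,50,0,4),.156,0))
E
python3 snap.py 13 wrist side
```

```text
time_s: 12.83
tool_pos: [0.5047, 0.2723, 0.1972]
tcp_rot: [[-0.16, 0.977, 0.143], [0.987, 0.158, 0.023], [-0.0, 0.145, -0.989]]
contact_force: [0.1, -1.5, -1.7]
opening: 0.0128
tcp [0.5078 0.269  0.1179] row: [-3.720e-01 -8.980e-01  7.883e+00  0.000e+00 -0.000e+00  5.000e-03] | rows needed trans 1.9 rot 0.0
tcp [0.5078 0.269  0.1049] row: [-3.710e-01 -1.086e+00  9.169e+00  0.000e+00 -0.000e+00  5.000e-03] | rows needed trans 2.2 rot 0.0
tcp [0.5078 0.269  0.1019] row: [-3.710e-01 -1.129e+00  9.466e+00  0.000e+00 -0.000e+00  5.000e-03] | rows needed trans 2.3 rot 0.0
now scoop [0.5551 0.2834 0.0993] lip [0.6118 0.2926 0.0993] yaw 0.161 pitch 0.0 roll -0.0 t 12.83 q [ 0.04  0.46 -0.78  1.9   0.54  0.84 -0.86] F [ 0.1 -1.5 -1.7]
12.9333 [0.5036 0.2724 0.1971] [ 0.041  0.463 -0.786  1.899  0.533  0.845 -0.853] F [-0.5 -0.4 -2.1] op 0.0131
```

View pics/wrist13.png

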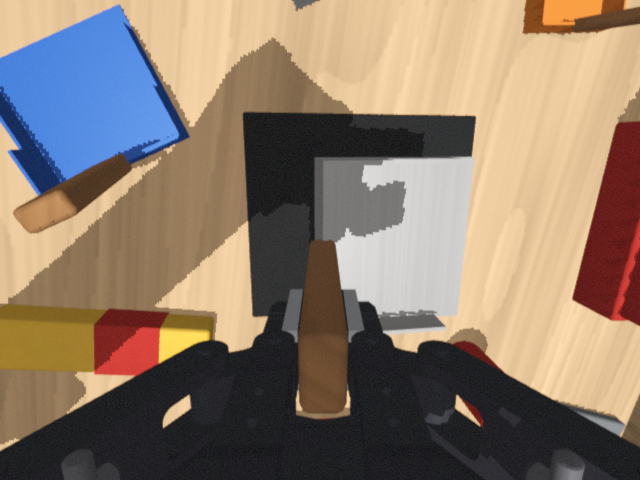

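View pics/side13.png

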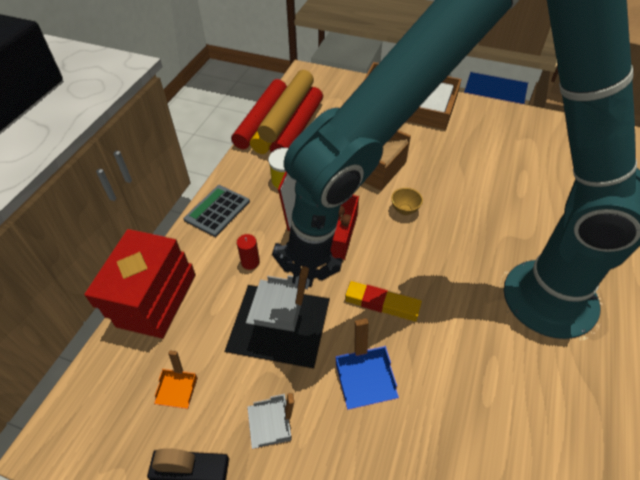

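```bash
python3 -m handwheel '-.2 -.4 3 0 0 .005 0;-.37 -.8 6 0 0 .005 0;-.37 -1 7.9 0 0 .005 0;-.37 -1.05 8.7 0 0 .005 0;-.37 -1.08 9.1 0 0 .005 0;-.37 -1.1 9.25 0 0 .005 0;-.37 -1.1 9.25 0 0 .005 0';python3 - <<'E'
from H import *
lip=lambda P,x,y,z:T(P,np.array([x,y,z])*1e-3)[0]
plan((lip(MAT,50,0,4),.156,0))
E
python3 snap.py 14 wrist
```

```text
time_s: 13.52
tool_pos: [0.5086, 0.2662, 0.1072]
tcp_rot: [[-0.153, 0.978, 0.145], [0.988, 0.151, 0.021], [-0.001, 0.147, -0.989]]
contact_force: [-0.2, -0.5, -0.7]
opening: 0.0128
tcp [0.5078 0.269  0.1019] row: [ 0.29  -0.119  0.522  0.003  0.001 -0.003] | rows needed trans 0.1 rot 0.0
now scoop [0.5593 0.277  0.0095] lip [0.6162 0.2857 0.0096] yaw 0.153 pitch 0.1 roll -0.1 t 13.52 q [-0.04  0.58 -0.67  1.96  0.68  0.69 -0.99] F [-0.2 -0.5 -0.7]
13.5667 [0.5087 0.2664 0.1075] [-0.043  0.579 -0.672  1.959  0.684  0.687 -0.986] F [ 0.2 -1.3 -1.7] op 0.0129
```

```bash
python3 -m handwheel '.1 -.02 .2 .003 .001 -.003 0;.2 -.05 .35 .003 .001 -.003 0;.25 -.06 .45 .003 .001 -.003 0;.25 -.07 .52 .003 .001 -.003 0;.25 -.07 .52 .003 .001 -.003 0';python3 - <<'E'
from H import *
plan()
E
python3 snap.py 15 wrist side;  python3 ov2.py wrist15 230 50 330 330 2 pics/ov_f.png "dict(scoop=(.5582,.2799,.156,.004))"
```

```text
time_s: 13.98
tool_pos: [0.508, 0.2689, 0.102]
tcp_rot: [[-0.156, 0.977, 0.142], [0.988, 0.155, 0.021], [-0.002, 0.144, -0.99]]
contact_force: [-2.8, -2.0, 6.4]
opening: 0.0124
now scoop [0.5584 0.2798 0.0041] lip [0.6152 0.2888 0.004 ] yaw 0.157 pitch -0.1 roll -0.1 t 13.98 q [-0.05  0.59 -0.67  1.96  0.69  0.68 -0.99] F [-2.8 -2.   6.4]
14.0833 [0.508 0.269 0.102] [-0.052  0.589 -0.666  1.958  0.691  0.684 -0.992] F [-1.5 -3.4  7.1] op 0.0129
```

View pics/ov_f.png

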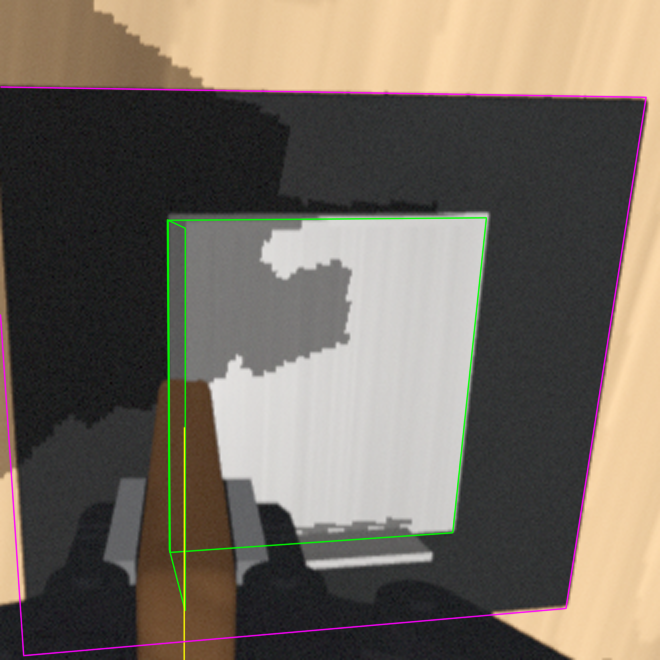

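```bash
python3 -m handwheel '0 0 0 0 0 0 .3;0 0 0 0 0 0 .5;0 0 0 0 0 0 .8;0 0 0 0 0 0 .8;0 0 0 0 0 0 .8;0 0 -1 0 0 0 .8;0 0 -3 0 0 0 .8;0 0 -6 0 0 0 .8;0 0 -10 0 0 0 .8;0 0 -14 0 0 0 .8;0 0 -14 0 0 0 .8' 40; python3 snap.py 16 wrist side scene
```

```text
time_s: 15.0
tool_pos: [0.4897, 0.2692, 0.2476]
tcp_rot: [[-0.158, 0.976, 0.152], [0.987, 0.156, 0.027], [0.002, 0.154, -0.988]]
contact_force: [0.7, 0.9, 0.5]
opening: 0.0682
15.15 [0.488  0.2654 0.2401] [ 0.099  0.383 -0.842  1.897  0.459  0.907 -0.803] F [ 0.1 -1.  -0.5] op 0.0683
```

View pics/wrist16.png

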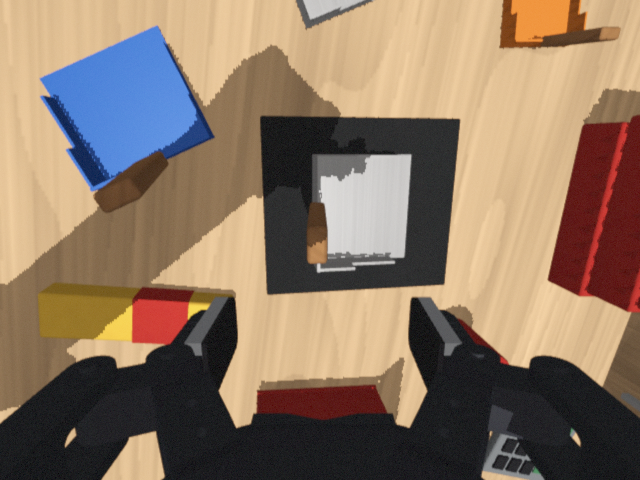

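```bash
python3 ov2.py wrist16 230 50 330 330 2 pics/ov_g.png "dict(scoop=(.5582,.2799,.156,.004))"; python3 - <<'E'
from H import *
crop("pics/side16.png",220,130,150,240,3,"pics/c9.png")
E
```

```text
(no output)
```

View pics/ov_g.png

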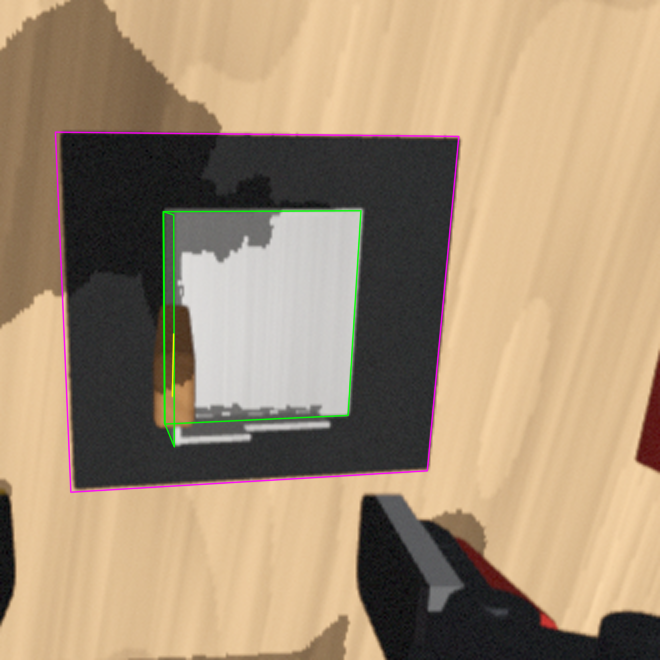

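View pics/c9.png

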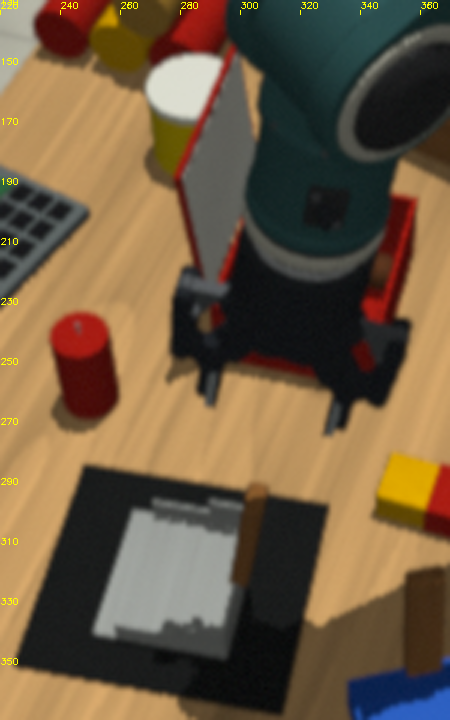

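```bash
cat >> H.py <<'E'
def bx(x,z,y=0): return T(BOX,np.array([x,y,z])*1e-3)[0]
def planT(*tg):
    from bench import get_obs
    o=get_obs()
    for p in tg:
        print(p.round(3),end=" "); row(toolR(.1045,0),p,obs=o)
    print("t",round(o["time_s"],2),"tcp",o["tool_pos"].round(4),"q",o["qpos"].round(2),"F",o["contact_force"].round(1),"op",round(o["opening"],3))
E
python3 - <<'E'
from H import *
for n,a,b,z in (("candle top",(388,270),(247.5,241),.085),): print(n,tri([("scene",a),("side",b)]))
planT(np.array([.5,.25,.33]),bx(125,330),bx(125,184))
E
```

```text
candle top [0.6982113  0.14355331 0.08478369]
[0.5  0.25 0.33] row: [-1.722e+00  2.228e+00 -8.754e+00  1.440e-01 -2.000e-03  5.200e-02] | rows needed trans 2.2 rot 1.2
[ 0.685 -0.     0.33 ] row: [-2.9354e+01  1.6480e+01 -6.6400e+00  1.4400e-01 -2.0000e-03  5.2000e-02] | rows needed trans 8.2 rot 1.2
[ 0.685 -0.     0.184] row: [-2.9328e+01  1.4386e+01  7.8090e+00  1.4400e-01 -2.0000e-03  5.2000e-02] | rows needed trans 8.1 rot 1.2
t 15.15 tcp [0.488  0.2654 0.2401] q [ 0.1   0.38 -0.84  1.9   0.46  0.91 -0.8 ] F [ 0.1 -1.  -0.5] op 0.068
```

```bash
python3 -m handwheel '-.5 1 -4 .05 0 .02 0;-1.7 2.2 -8.7 .144 0 .052 0;-5 4 -8.7 .144 0 .052 0;-9 6 -8.4 .144 0 .052 0;-13 8 -8 .144 0 .052 0;-17 10 -7.7 .144 0 .052 0;-21 12 -7.4 .144 0 .052 0;-25 14.2 -7 .144 0 .052 0;-28 15.8 -6.7 .144 0 .052 0;-29.4 16.5 -6.6 .144 0 .052 0;-29.4 16.5 -6.6 .144 0 .052 0'; python3 snap.py 17 wrist side scene;python3 - <<'E'
from H import *
planT(bx(125,184),bx(105,184))
E
```

```text
time_s: 16.07
tool_pos: [0.688, -0.0087, 0.3244]
tcp_rot: [[-0.095, 0.995, -0.006], [0.995, 0.095, -0.0], [0.0, -0.006, -1.0]]
contact_force: [-1.1, -0.5, -0.1]
opening: 0.0002
16.2167 [6.851e-01 4.000e-04 3.267e-01] [ 0.428  0.59  -0.752  1.373  0.396  1.337 -0.225] F [ 0.6  0.3 -0.2] op 0.0001
[ 0.685 -0.     0.184] row: [-1.4700e-01  8.6000e-02  1.4267e+01 -5.0000e-03 -4.0000e-03  2.0000e-03] | rows needed trans 3.4 rot 0.1
[ 0.666 -0.003  0.184] row: [-1.4400e-01 -1.9130e+00  1.4276e+01 -5.0000e-03 -4.0000e-03  2.0000e-03] | rows needed trans 3.5 rot 0.1
t 16.22 tcp [6.851e-01 4.000e-04 3.267e-01] q [ 0.43  0.59 -0.75  1.37  0.4   1.34 -0.23] F [ 0.6  0.3 -0.2] op 0.0
```

View pics/wrist17.png

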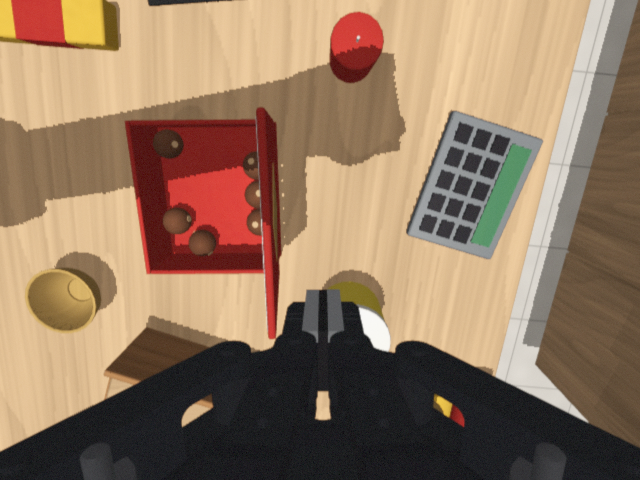

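View pics/side17.png

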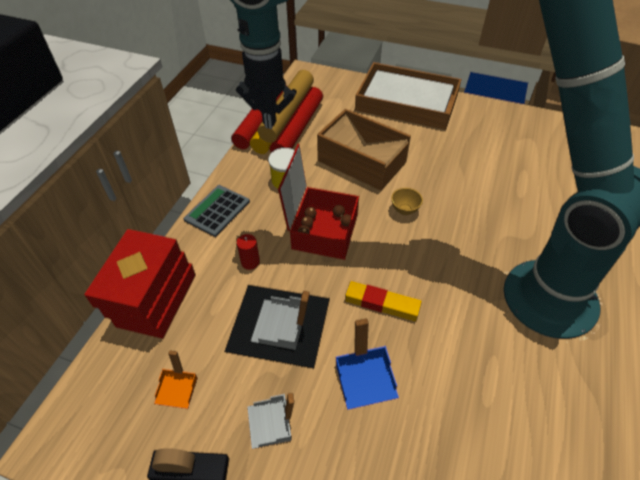

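```bash
python3 -m handwheel '-.15 .1 3 0 0 0 0;-.15 .1 6.5 0 0 0 0;-.15 .1 10 0 0 0 0;-.15 .1 13 0 0 0 0;-.15 .1 14.2 0 0 0 0;-.15 .1 14.2 0 0 0 0;-.15 .1 14.2 0 0 0 0'; python3 snap.py 18 wrist side;python3 - <<'E'
from H import *
import numpy as np
def c(th,rho=110):
    th=np.radians(th); return bx(70+(-rho*np.cos(th)+6*np.sin(th))+14.5, 70.5+rho*np.sin(th)+6*np.cos(th)+14)
for th in (95,85,75,65,55,45,35,25,15,8,3,0): planT(c(th))
E
```

```text
time_s: 16.8
tool_pos: [0.6869, -0.0001, 0.1873]
tcp_rot: [[-0.107, 0.994, -0.001], [0.994, 0.107, 0.003], [0.003, -0.001, -1.0]]
contact_force: [0.6, 1.4, 1.2]
opening: 0.0001
16.9 [ 6.881e-01 -4.000e-04  1.892e-01] [ 0.407  0.703 -0.699  1.514  0.482  1.1   -0.289] F [0.9 0.1 0.6] op -0.0001
[ 0.661 -0.003  0.194] row: [ 2.700e-02 -2.756e+00 -4.400e-01  2.000e-03 -3.000e-03  2.000e-03] | rows needed trans 0.7 rot 0.0
t 16.9 tcp [ 6.881e-01 -4.000e-04  1.892e-01] q [ 0.41  0.7  -0.7   1.51  0.48  1.1  -0.29] F [0.9 0.1 0.6] op -0.0
[ 0.642 -0.005  0.195] row: [ 3.100e-02 -4.673e+00 -5.490e-01  2.000e-03 -3.000e-03  2.000e-03] | rows needed trans 1.1 rot 0.0
t 16.9 tcp [ 6.881e-01 -4.000e-04  1.892e-01] q [ 0.41  0.7  -0.7   1.51  0.48  1.1  -0.29] F [0.9 0.1 0.6] op -0.0
[ 0.623 -0.007  0.192] row: [ 3.30e-02 -6.58e+00 -3.24e-01  2.00e-03 -3.00e-03  2.00e-03] | rows needed trans 1.6 rot 0.0
t 16.9 tcp [ 6.881e-01 -4.000e-04  1.892e-01] q [ 0.41  0.7  -0.7   1.51  0.48  1.1  -0.29] F [0.9 0.1 0.6] op -0.0
[ 0.604 -0.009  0.187] row: [ 3.400e-02 -8.419e+00  2.290e-01  2.000e-03 -3.000
[... 1458 characters left out ...]
.5144e+01  8.3100e+00  2.0000e-03 -3.0000e-03  2.0000e-03] | rows needed trans 4.1 rot 0.0
t 16.9 tcp [ 6.881e-01 -4.000e-04  1.892e-01] q [ 0.41  0.7  -0.7   1.51  0.48  1.1  -0.29] F [0.9 0.1 0.6] op -0.0
[ 0.536 -0.016  0.096] row: [ 2.100e-02 -1.529e+01  9.260e+00  2.000e-03 -3.000e-03  2.000e-03] | rows needed trans 4.3 rot 0.0
t 16.9 tcp [ 6.881e-01 -4.000e-04  1.892e-01] q [ 0.41  0.7  -0.7   1.51  0.48  1.1  -0.29] F [0.9 0.1 0.6] op -0.0
[ 0.536 -0.016  0.09 ] row: [ 1.9000e-02 -1.5338e+01  9.8350e+00  2.0000e-03 -3.0000e-03  2.0000e-03] | rows needed trans 4.4 rot 0.0
t 16.9 tcp [ 6.881e-01 -4.000e-04  1.892e-01] q [ 0.41  0.7  -0.7   1.51  0.48  1.1  -0.29] F [0.9 0.1 0.6] op -0.0
```

View pics/wrist18.png

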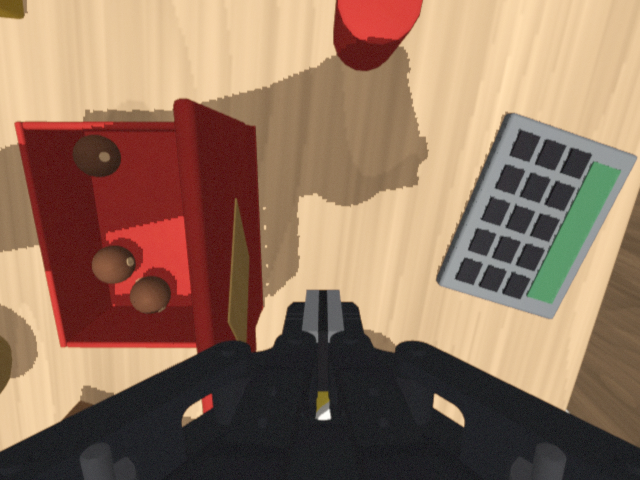

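View pics/side18.png

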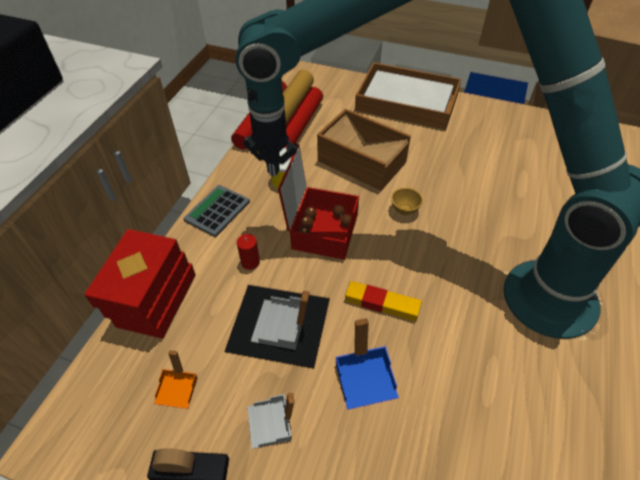

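```bash
python3 -m handwheel '0 -1.4 -.3 0 0 0 0;0 -2.7 -.44 0 0 0 0;0 -3.7 -.5 0 0 0 0;0 -4.7 -.55 0 0 0 0;0 -5.6 -.45 0 0 0 0;0 -6.6 -.3 0 0 0 0;0 -7.5 0 0 0 0 0;0 -8.4 .23 0 0 0 0;0 -9.3 .65 0 0 0 0;0 -10.1 1.1 0 0 0 0;0 -10.9 1.65 0 0 0 0;0 -11.65 2.25 0 0 0 0'; python3 snap.py 19 wrist side;python3 - <<'E'
from H import *
def c(th,rho=110):
    th=np.radians(th); return bx(70+(-rho*np.cos(th)+6*np.sin(th))+14.5, 70.5+rho*np.sin(th)+6*np.cos(th)+14)
planT(*[c(th) for th in (45,35,25,15,8,3,0)])
E
```

```text
time_s: 17.9
tool_pos: [0.5703, -0.0138, 0.164]
tcp_rot: [[-0.105, 0.994, -0.001], [0.994, 0.105, 0.002], [0.002, -0.001, -1.0]]
contact_force: [1.1, -0.4, 1.3]
opening: -0.0002
18.0 [ 0.569  -0.014   0.1629] [ 0.527  0.56  -0.736  1.834  0.457  0.931 -0.31 ] F [-0.5 -0.2 -0.7] op 0.0002
[ 0.572 -0.012  0.167] row: [ 0.137  0.314 -0.359 -0.004 -0.002  0.001] | rows needed trans 0.1 rot 0.0
[ 0.559 -0.014  0.153] row: [ 1.350e-01 -9.920e-01  1.048e+00 -4.000e-03 -2.000e-03  1.000e-03] | rows needed trans 0.3 rot 0.0
[ 0.549 -0.015  0.136] row: [ 1.320e-01 -2.035e+00  2.661e+00 -4.000e-03 -2.000e-03  1.000e-03] | rows needed trans 0.8 rot 0.0
[ 0.541 -0.016  0.119] row: [ 1.280e-01 -2.781e+00  4.430e+00 -4.000e-03 -2.000e-03  1.000e-03] | rows needed trans 1.3 rot 0.0
[ 0.538 -0.016  0.106] row: [ 1.250e-01 -3.115e+00  5.733e+00 -4.000e-03 -2.000e-03  1.000e-03] | rows needed trans 1.6 rot 0.0
[ 0.536 -0.016  0.096] row: [ 1.230e-01 -3.255e+00  6.684e+00 -4.000e-03 -2.000e-03  1.000e-03] | rows needed trans 1.8 rot 0.0
[ 0.536 -0.016  0.09 ] row: [ 1.220e-01 -3.299e+00  7.259e+00 -4.000e-03 -2.000e-03  1.000e-03] | rows needed trans 1.9 rot 0.0
t 18.0 tcp [ 0.569  -0.014   0.1629] q [ 0.53  0.56 -0.74  1.83  0.46  0.93 -0.31] F [-0.5 -0.2 -0.7] op 0.0
```

View pics/side19.png

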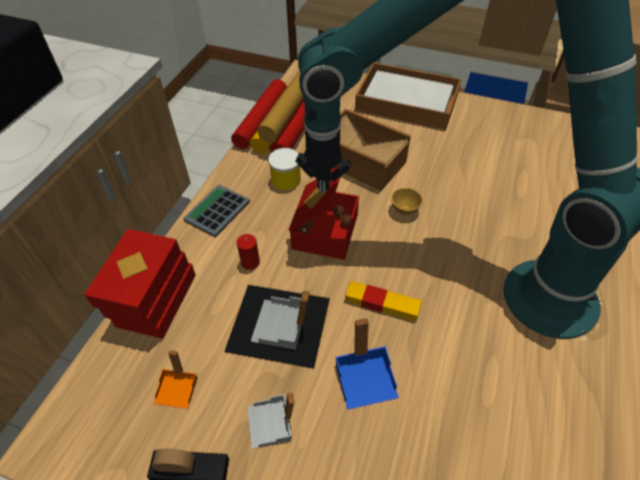

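```bash
python3 -m handwheel '.1 -.5 .4 0 0 0 0;.13 -1 1.05 0 0 0 0;.13 -1.5 1.8 0 0 0 0;.13 -2 2.65 0 0 0 0;.13 -2.4 3.5 0 0 0 0;.13 -2.8 4.4 0 0 0 0;.13 -3.1 5.4 0 0 0 0;.13 -3.2 6.2 0 0 0 0;.13 -3.25 6.8 0 0 0 0;.13 -3.3 7.1 0 0 0 0;.13 -3.3 7.1 0 0 0 0'; python3 snap.py 20 wrist side;python3 - <<'E'
from H import *
planT(bx(-25,90.5))
E
```

```text
time_s: 18.92
tool_pos: [0.5376, -0.0156, 0.0924]
tcp_rot: [[-0.105, 0.994, -0.003], [0.994, 0.105, 0.003], [0.003, -0.002, -1.0]]
contact_force: [0.0, 0.6, -0.3]
opening: 0.0002
19.0167 [ 0.5382 -0.0155  0.0934] [ 0.499  0.61  -0.679  1.949  0.538  0.771 -0.385] F [-0.1  0.4  0.4] op -0.0001
[ 0.536 -0.016  0.09 ] row: [-0.044 -0.205  0.285 -0.001 -0.003  0.001] | rows needed trans 0.1 rot 0.0
t 19.02 tcp [ 0.5382 -0.0155  0.0934] q [ 0.5   0.61 -0.68  1.95  0.54  0.77 -0.38] F [-0.1  0.4  0.4] op -0.0
```

View pics/side20.png

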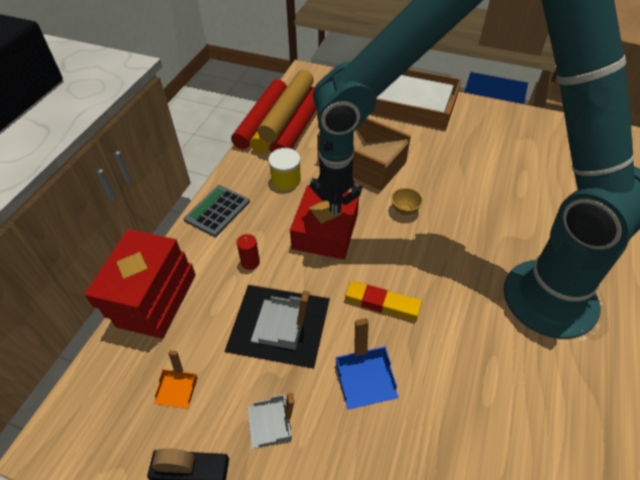

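```bash
python3 -m handwheel '0 0 .15 0 0 0 0;0 0 .3 0 0 0 0;0 0 .4 0 0 0 0;0 0 .4 0 0 0 0'; python3 -c "
from bench import *
o=get_obs();print(o['tool_pos'],o['contact_force'])"
```

```text
time_s: 19.35
tool_pos: [0.5385, -0.0155, 0.0905]
tcp_rot: [[-0.105, 0.994, -0.0], [0.994, 0.105, 0.002], [0.002, -0.0, -1.0]]
contact_force: [-1.4, -0.6, 8.2]
opening: -0.0002
[ 0.53852658 -0.01551507  0.09053107] [-1.40260752 -0.62884366  8.22296394]
```

```bash
python3 -m handwheel '0 0 .1 0 0 0 0;0 0 .15 0 0 0 0;0 0 .15 0 0 0 0'; python3 -m handwheel '0 0 -.5 0 0 0 0;0 0 -2 0 0 0 0;0 0 -5 0 0 0 0;0 -3 -9 0 0 0 0;0 -5 -13 0 0 0 0;-4 -6 -16 0 0 0 0;-8 -6 -18 0 0 0 0;-8 -6 -18 0 0 0 0;-8 -6 -18 0 0 0 0'; python3 snap.py 21 wrist side scene
```

```text
time_s: 19.6
tool_pos: [0.5386, -0.0155, 0.0903]
tcp_rot: [[-0.105, 0.994, -0.0], [0.994, 0.105, 0.001], [0.001, -0.0, -1.0]]
contact_force: [-5.2, -0.9, 21.2]
opening: -0.0
time_s: 20.35
tool_pos: [0.488, -0.1069, 0.2702]
tcp_rot: [[-0.098, 0.995, 0.003], [0.995, 0.098, -0.001], [-0.002, 0.003, -1.0]]
contact_force: [0.5, 0.5, -0.6]
opening: 0.0
20.5 [ 0.4865 -0.1012  0.2673] [ 0.863  0.304 -0.85   1.903  0.259  1.051  0.01 ] F [-0.3  0.1 -0.4] op 0.0003
```

View pics/wrist21.png

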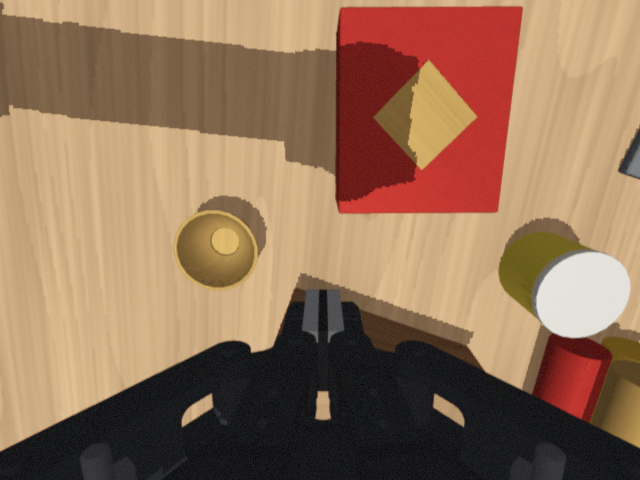

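View pics/scene21.png

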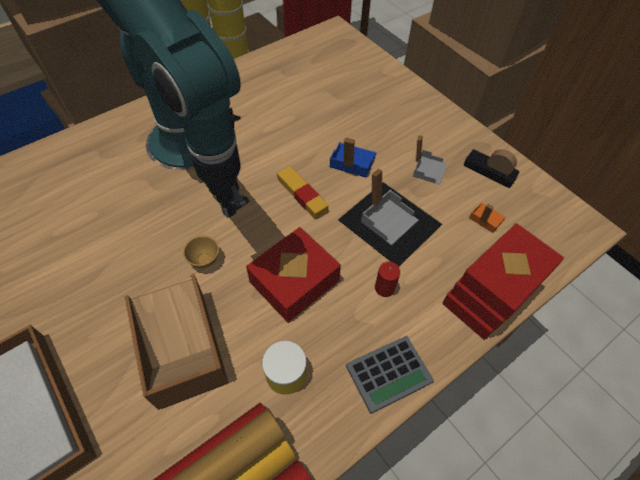

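View pics/side21.png

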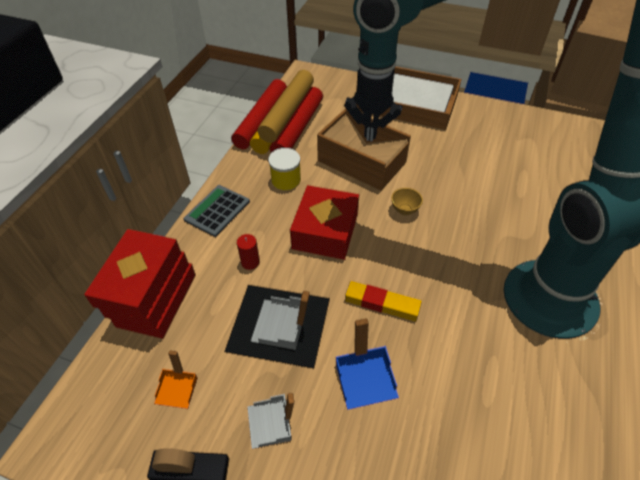

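```bash
python3 - <<'E'
from H import *
for c in("scene","side"):
    S=5; x0,y0,w,h=(235,220,120,110) if c=="scene" else (280,175,90,95)
    im=cv2.imread(f"pics/{c}21.png")[y0:y0+h,x0:x0+w]; im=cv2.resize(im,None,fx=S,fy=S,interpolation=cv2.INTER_CUBIC)
    K,r,t=CAM[c]; K2=K.copy(); K2[0,2]-=x0; K2[1,2]-=y0; K2[:2]*=S
    for z,col in((70.5,(255,255,0)),(76.5,(0,255,0))):
        P=T(BOX,np.array([[-70,-80,z],[70,-80,z],[70,80,z],[-70,80,z]])*1e-3)
        cv2.polylines(im,[np.round(proj((K2,r,t),P)).astype(np.int32)],True,col,1,cv2.LINE_AA)
    cv2.imwrite(f"pics/lid_{c}.png",im)
a=cv2.imread("pics/lid_scene.png");b=cv2.imread("pics/lid_side.png")
H=max(a.shape[0],b.shape[0]); 
b=cv2.copyMakeBorder(b,0,H-b.shape[0],0,0,cv2.BORDER_CONSTANT); ab=np.hstack([a,b]); cv2.imwrite("pics/lid.png",cv2.resize(ab,(800,int(ab.shape[0]*800/ab.shape[1]))))
E
```

```text
(no output)
```

View pics/lid.png

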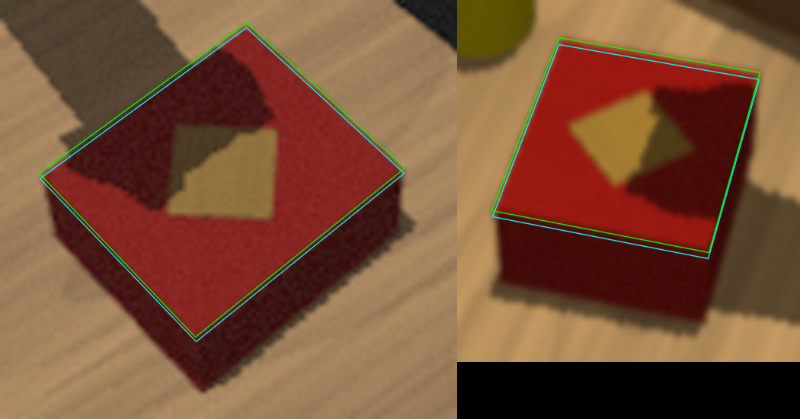

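```bash
python3 - <<'E'
from bench import *
print(sign_off()); print(get_obs()["time_s"])
E
```

```text
the job is handed in; nothing more can be done
None
the job is handed in; nothing more can be done
```

I scooped all six beads out of the bin in one pass and tipped them into the gift box. The scoop is back on its mat and released, and last of all I pushed the lid over and pressed it shut. The job was handed in at about 20.5 s of the 72 s allowed; `sign_off()` gives no verdict.

What my last checks showed:
- **Beads:** all six were visible in the box before the lid closed. The bin was empty and I saw no bead on the table.
- **Scoop:** after release it stands level near the middle of the mat. The overlay on the wrist picture agrees within about 2 mm.
- **Lid:** the pressing fingers stopped at the height expected for a closed lid (TCP at 90 mm) with 21 N on them. In both fixed views the panel lines up with the closed-lid outline.
- **Bystanders:** the candle, tub, incense packet and bowl show at the same pixels as at the start, judged by eye.
- **Forces:** the highest reading printed at the end of any move was about 29 N, as the fingers closed on the handle. I did not record forces within moves.

No check failed. The only disagreements were small: when I gripped the scoop, it shifted about 2 mm, and the TCP sat 3 mm to one side of the handle's centre line. I allowed for both in the later moves.

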